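# Lock the keyhole fence and park the lens tubes

## Robot

A 6-joint arm with a two-finger parallel gripper is mounted at the origin on the work surface. World frame = base frame: x ahead of the robot, y to its left, z up, the work surface at z = 0. Lengths are in mm, angles in degrees, forces in N, time in s.
With the tool pointing down it reaches from about 350 to 850 mm from the base axis. Payload 8.1 kg.
Tool frame: the origin (TCP) lies midway between the tips of the shut fingers; the grasp point (between the pads) lies grip_depth behind it (grip_depth is the distance from the TCP to the grasp point, in mm); z points along the fingers, y is the line along which they close (so a half turn about z gives the same grasp; the last joint's range is limited). The gripper opens to 85 mm and grips with 20 to 120 N. Pads are 22 mm wide; open, the fingers measure 114 mm over their backs; the gripper's body (76 mm by 85 mm) begins 54 mm behind the grasp point. The pads swing forward as they close: fully open they stand 13 mm farther back than shut.
Start: joints at [-72.33, 7.471, 85.268, -0, 87.261, -4.893], TCP at [230.24, -554.071, 231.292] pointing down, gripper open.
Joint ranges: [-169.43, 169.43], [-51.17, 129.36], [1.28, 143.12], [-76.62, 256.62], [0, 156.53], [-152.29, 152.29]. Speed limits (degrees/s): [136.94, 136.94, 159.86, 180, 180, 180].

## Interface

Orientations are given as [roll, pitch, yaw] about the fixed x, y, z axes, in that order (R = Rz(yaw) Ry(pitch) Rx(roll)).
In Python, from bench import sense, snapshot, hand_in, grip_depth gives the robot as it stands. The module is installed in compiled form; this text tells all that it offers.
- The arm moves only by the tool apply_moves, never from a script. Its argument "series" is text: rows parted by semicolons, each of 5 numbers parted by spaces: the shift along the tool's x, y, z each as a share of 0.3 m, from -1 to 1, then the turn about the tool's z as a share of 2 rad, from -1 to 1, then the gripper's target within -1 to 1 (shut at 1, half-way at 0, fully open at -1). In form: tx ty tz twist gripper; .... A call has 1 to 5 rows; each row shifts and turns the commanded pose from where the row before left it, along the tool's axes as they then stand; what a row does not reach is not made up. A row lasts 1/12 s, in which the tool goes at most 41.7 mm and 7.16 degrees, less where a joint would pass 70% of its speed; a pose out of reach is approached as far as the arm can. A call with a number of a shift or a turn outside -1 to 1 is refused whole. A call with a gripper value outside its range is refused whole. The fingers move at their own pace and stop on an object; "squeeze" is the grip in N (left out, the last holds). Time passes only in rows, so rows that do not move let the fingers close. It gives the time, the measured TCP pose, the force, the opening and the grip force at its end, in the units of the state.
- sense(): the state, without advancing time (a new reading comes with each control period).
- snapshot(name): name is "side" or "top"; returns a dict with "frame" (400x640x3 uint8, blue, green, red), "depth" (400x640 float32, mm along the optical axis (not along the pixel's ray), 0 where there is no reading), "intrinsics" (3x3 intrinsics, pixels), "extrinsics" (4x4, takes a point from camera to world coordinates). Camera axes: x right, y down, z forward; pixel columns grow to the right and rows downward; lengths in mm; the calibration is good to about 2 mm. A picture is of the moment at which its call begins.
- hand_in(): hands the job in; it is judged then, once.
The state is a dict: "time": time; "joint_pos": joint angles; "qd": joint speeds; "joint_efforts": joint torques, N m; "tool_pos": TCP position; "tcp_rot": TCP orientation; "ft_force": force on the tool from outside, world axes, zero at the start; "wrist_torque": the same for the moment, N m; "finger_gap": finger opening in mm; "grip_force": force on a finger pad.
Only numpy, scipy, OpenCV 4.12 (cv2) and the standard library are available. Lean on these libraries where they do the work, as an engineer would, in place of code of your own. Each camera call takes 0.05 s, during which the arm holds its last target. There are 200 camera calls.

## Task

Park the lens tubes: first set the keyhole plate with the red tab down over the two screw heads on the blue bed, its fence towards the white-lined lane, and slide it away from the lane until it is fully home. Then lay every lens tube that is there on its side across the middle of the lane, side by side in one row starting at the fence, and close the row with the orange chock, set squarely in the middle of the lane with a long side snug against the last tube, so that the row has no gaps and cannot roll apart. Leave the screwdriver, the post holder and the lens case alone.

Things in the scene. Friction and masses are not known exactly. Their poses are not given: they have to be found in the camera images.
- bed: Blue parking bed fixed to the table, 320 (x) x 140 (y) mm, 8 mm thick. x runs along the lane, away from the screws; z up. Origin at table level on its centre line, 85 mm from the screw end, under where the fence's outer face stands when the plate is home. White lines at y = -40 and +40 mm, x = 8 to 232 mm, mark the lane.
- screw_a (a point): Centre of the top of the first shoulder screw, fixed in the bed at bed x = -22, y = -40 mm. Round dark head 18 mm across and 5 mm high, on a steel shank 8 mm across; underside of the head 9 mm and its top 14 mm above the bed's upper face. Axes as the bed's.
- screw_b (a point): The same for the second shoulder screw, at bed x = -22, y = +40 mm.
- plate_tab (a point): Grip centre on the red tab of the loose keyhole plate (0.24 kg, balanced here), 40 mm above its underside. Axes: z up, x to the fence, y along it. Tab 12 (x) x 44 (y) mm, top 54 mm above the underside. Base plate 72 (x) x 124 (y) x 6 mm, its middle 10 mm to -x. Home: this point at bed x = -26, y = 0, z = 48 mm, axes parallel to the bed's; it goes on at bed x = +4 mm and slides 30 mm to bed -x.
- plate_fence (a point): Middle of the top of the plate's fence outer face: a wall 8 mm thick, 100 mm long, along the plate's +x edge, top 24 mm above the underside. The first tube goes against this face. Axes as the plate's.
- key_a (a point): Centre of the plate's first keyhole entry, at mid thickness: a 24 x 24 mm square opening, 26 mm to -x and 40 mm to -y of plate_tab, leading towards plate +x into a slot 12 mm wide. The slot's end stops the screw shank when its centre is 30 mm from this point. Axes as the plate's.
- key_b (a point): The same for the second keyhole, 40 mm to +y of plate_tab.
- chock_mid (a point): Centre of the loose orange chock, a solid block 40 (x) x 56 (y) x 32 (z) mm, 0.15 kg, x and y level, z up. Its 56 mm long flat sides (black ribs) are the ones that go against a tube; it may face either way.
- tube1_mid (a point): Centre of lens tube 1 (it may be absent), a rigid closed black cylinder with a brass band, 36 mm in diameter and 56 mm long, 90 g, lying on its side. Its x axis runs along its length (either way round); it rolls about that axis with slight resistance. It can be picked up by its two flat ends.
- tube2_mid (a point): Centre of lens tube 2 (it may be absent), a rigid closed black cylinder with a brass band, 36 mm in diameter and 56 mm long, 90 g, lying on its side. Its x axis runs along its length (either way round); it rolls about that axis with slight resistance. It can be picked up by its two flat ends.
- tube3_mid (a point): Centre of lens tube 3 (it may be absent), a rigid closed black cylinder with a brass band, 36 mm in diameter and 56 mm long, 90 g, lying on its side. Its x axis runs along its length (either way round); it rolls about that axis with slight resistance. It can be picked up by its two flat ends.
- tube4_mid (a point): Centre of lens tube 4 (it may be absent), a rigid closed black cylinder with a brass band, 36 mm in diameter and 56 mm long, 90 g, lying on its side. Its x axis runs along its length (either way round); it rolls about that axis with slight resistance. It can be picked up by its two flat ends.
- tube5_mid (a point): Centre of lens tube 5 (it may be absent), a rigid closed black cylinder with a brass band, 36 mm in diameter and 56 mm long, 90 g, lying on its side. Its x axis runs along its length (either way round); it rolls about that axis with slight resistance. It can be picked up by its two flat ends.
- driver: Bystander: a loose screwdriver, 160 mm long, lying on the table. Origin on its underside. Leave alone.
- post_holder: Bystander: a loose black post holder with a steel post, 48 mm across the foot and 105 mm tall, standing. Origin at the centre of its underside. Leave alone.
- lens_case: Bystander: a loose grey lens case, 90 x 70 x 24 mm. Origin at the centre of its underside. Leave alone.
Mind the look-alikes: they are no part of the job. There is more than one size of the part that bears chock_mid; the job needs the largest.

How it is judged:
By the outcome, as a careful person would: the job done as asked, in the order asked, and still so for the second after the job is handed in, with the robot touching nothing.
Of tube1, tube2, tube3, tube4, tube5 only 3 to 5 are there at a start; the rules pass over those that are not, and their reading is None.
At some moment in a run one of chock may be knocked a few centimetres aside while the robot is not near it.
Once in a run the grip may slacken for a moment while it holds something.
It also fails if it takes over 210 s, if anything falls off the work surface, if the arm or the gripper's body presses on something with over 40 N, if the wrist force passes 120 N, or if a joint passes its speed limit or range.

## Working session

There is one attempt and no reset: what is moved stays moved. The work goes in short steps, Python scripts to look and compute and a tool call to move; the robot and the scene stay as the last step left them, time stands still between calls to the robot, and variables do not carry over. Pictures are saved under pics/ and viewed, at most 14 in all, crops included, and the job is handed in when it is done.

Besides the shell and the picture viewer there is one more tool, called after ">>>" by a JSON object that holds its "api" and its "payload", one argument or row to a line. apply_moves: Moves the arm, as the interface text tells. Its arguments: {"type":"object","properties":{"series":{"type":"string"},"squeeze":{"type":"number"}},"required":["series"]}

```bash
ls; mkdir -p pics
cat > h.py <<'E'
import numpy as np, cv2
from bench import sense, snapshot, hand_in, grip_depth
def proj(s,P):
    E=np.linalg.inv(s['extrinsics']); p=E[:3,:3]@np.array(P,float)+E[:3,3]; q=s['intrinsics']@p; return q[:2]/q[2]
def ray(s,u,v,z):
    E=np.array(s['extrinsics']); d=E[:3,:3]@np.linalg.inv(s['intrinsics'])@np.array([u,v,1.]); o=E[:3,3]
    return o+d*(z-o[2])/d[2]
def cloud(s):
    d=s['depth']; v,u=np.indices(d.shape); K=np.array(s['intrinsics']); E=np.array(s['extrinsics'])
    c=np.stack([(u-K[0,2])/K[0,0]*d,(v-K[1,2])/K[1,1]*d,d],-1)
    return c@E[:3,:3].T+E[:3,3]
E
python3 - <<'E'
from h import *
print(grip_depth, sense())
for n in('top','side'):
    s=snapshot(n); cv2.imwrite(f'pics/{n}0.png',s['frame']); np.savez(f'{n}0.npz',**s); print(s['intrinsics'],s['extrinsics'])
E
```

```text
pics
18.700000000000003 {'time': 0.0, 'joint_pos': array([-7.23302118e+01,  7.51499422e+00,  8.53302015e+01,  7.89985775e-04,
        8.72607381e+01, -4.89282900e+00]), 'qd': array([ 0.0321316 , -0.02434332,  0.07219615, -0.08131945,  0.04084106,
        0.02699597]), 'joint_efforts': array([-7.19413511e-04, -5.69397676e+01, -5.00554669e+01, -4.23502997e-04,
        1.49598968e-02, -3.99459248e-05]), 'tool_pos': array([ 230.07558235, -553.53868352,  230.23677326]), 'tcp_rot': array([-1.79894520e+02, -9.82146214e-03,  2.25625696e+01]), 'ft_force': array([0.21193896, 0.57480351, 0.29571797]), 'wrist_torque': array([ 0.00111645, -0.0156021 ,  0.02986252]), 'grip_force': 0.0, 'finger_gap': 85.51874872350287}
[[384.8970975    0.         317.75589737]
 [  0.         384.8970975  196.40911976]
 [  0.           0.           1.        ]] [[-9.23569530e-03 -9.82722921e-01  1.84852270e-01  4.27759979e+02]
 [-9.99870184e-01  1.15165201e-02  1.12687386e-02 -4.92476148e+01]
 [-1.32029026e-02 -1.84724199e-01 -9.82701712e-01  1.08046079e+03]
 [ 0.00000000e+00  0.00000000e+00  0.00000000e+00  1.00000000e+00]]
[[370.26884344   0.         318.82450654]
 [  0.         370.26884344 194.09557886]
 [  0.           0.           1.        ]] [[-9.67298088e-01 -1.30610430e-01  2.17428896e-01  3.74890057e+02]
 [-2.53513098e-01  4.70490036e-01 -8.45204256e-01  8.89650955e+02]
 [ 8.09436205e-03 -8.72685534e-01 -4.88215567e-01  5.82546252e+02]
 [ 0.00000000e+00  0.00000000e+00  0.00000000e+00  1.00000000e+00]]
```

View pics/top0.png

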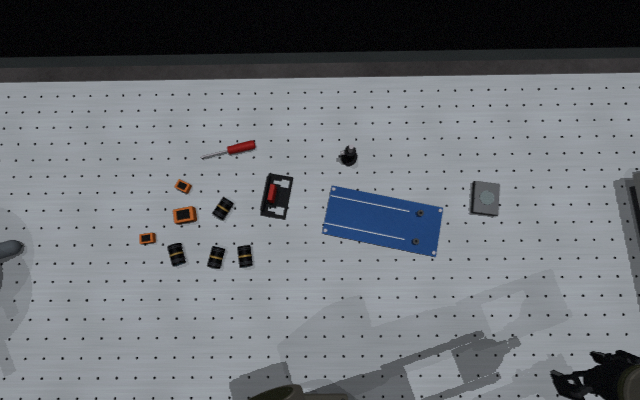

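View pics/side0.png

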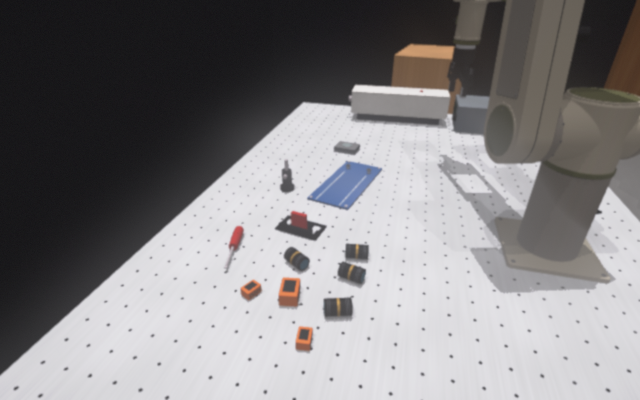

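Top view: four black tubes at (177,254), (216,257), (245,256), (223,208). Orange chocks are at (185,215), which is the largest, plus small look-alikes at (183,186) and (147,238). The keyhole plate is at (277,196) with its red tab at (271,192); the red screwdriver handle at (241,147) could be mistaken for the tab. The bed is at (382,220) with screws at (419,213) and (415,241). The side view agrees, with the large chock at (290,291) and the plate at (301,225). Next is one close crop, then measuring.

```bash
cat > m0.py <<'E'
from h import *
s=dict(np.load('top0.npz')); t=dict(np.load('side0.npz'))
f=s['frame']; c=cloud(s); ct=cloud(t)
hsv=cv2.cvtColor(f,cv2.COLOR_BGR2HSV); hst=cv2.cvtColor(t['frame'],cv2.COLOR_BGR2HSV)
def blobs(m,amin=20):
    n,l,st,ce=cv2.connectedComponentsWithStats(m.astype('uint8'))
    return [(l==i) for i in range(1,n) if st[i,4]>=amin]
H,S,V=[hsv[...,i].astype(int) for i in range(3)]
roi=np.zeros(H.shape,bool); roi[130:290,100:520]=1
def show(name,m,am=20):
    for b in blobs(m&roi,am):
        v,u=np.nonzero(b); z=c[b][:,2]; r=cv2.minAreaRect(np.stack([u,v],1).astype(np.float32))
        print(name,b.sum(),np.round([u.mean(),v.mean()],1),'z',np.round(np.percentile(z,[5,50,95]),1),'xy',np.round(np.median(c[b][:,:2],0),1),np.round(r[1],1),round(r[2],1))
show('orange',(H<14)&(H>5)&(S>180)&(V>150))
show('red',((H<5)|(H>172))&(S>150)&(V>80))
show('black',(V<75),12)
show('blue',(H>100)&(H<125)&(S>120),100)
# table check
print('table z',np.median(c[300:330,100:200,2]), np.median(ct[330:350,200:280,2]))
a=cv2.resize(f[165:275,135:300],None,fx=4.8,fy=4.8,interpolation=cv2.INTER_CUBIC); cv2.imwrite('pics/crop0.png',a)
E
python3 m0.py
```

```text
orange 81 [183.5 213.9] z [30.  32.6 35.1] xy [580.4 332.4] [12.5 18.2] 79.7
red 183 [241.2 146.2] z [19.4 23.6 27.6] xy [775.6 180. ] [ 7.  27.2] 76.0
red 79 [270.8 191.5] z [48.  53.6 57.2] xy [635.7  90.1] [ 4.9 15.7] 12.5
black 242 [348.5 156.5] z [ 3.  34.8 81.5] xy [ 734.9 -123.6] [16.7 19.2] 41.2
black 44 [240.7 151.1] z [-2.2 12.9 19.4] xy [765.4 187.5] [ 2.5 25.5] 78.7
black 841 [275.7 196.2] z [ 2.7  6.6 25.5] xy [629.  82.] [26.4 43.2] 10.5
black 160 [476.3 202.5] z [ 4.4 17.7 25.1] xy [ 598.9 -472.4] [41.  20.8] 56.3
black 45 [181.6 185.2] z [19.3 22.5 26.3] xy [664.  347.7] [7.6 5.4] 26.6
black 14 [188.1 189.5] z [ 3.9 10.5 17.7] xy [652.8 331.8] [1.3 8.9] 26.6
black 252 [222.8 208.4] z [ 2.2 32.7 38.1] xy [594.1 225.9] [13.2 20.9] 34.7
black 57 [189.4 218.9] z [ 2.1 14.3 26.1] xy [563.  314.4] [11.6 23.4] 46.7
black 115 [182.8 214.1] z [30.1 33.1 36.1] xy [579.7 335.4] [ 9.  12.8] 80.5
black 37 [419.  213.1] z [ 7.2 21.7 25.8] xy [ 576.7 -316.9] [6. 6.] 90.0
black 48 [145.5 237.8] z [19.7 22.8 26.2] xy [515.8 439.4] [6. 7.] 90.0
black 24 [150.1 241.2] z [ 0.8  8.5 19.9] xy [503.9 427.8] [ 5.9 14.1] 48.0
black 35 [414.8 241.3] z [ 7.9 21.4 24.4] xy [ 499.8 -301.1] [5. 6.] 90.0
black 282 [176.4 254. ] z [ 4.8 32.6 37.7] xy [470.6 347.3] [21.8 14.3] 74.7
black 122 [244.1 250.2] z [21.  33.1 37.5] xy [479.5 163. ] [ 9.4 12.9] 83.7
black 261 [215.9 257.3] z [16.6 32.8 37.9] xy [459.2 238.9] [13.6 21.3] 14.0
black 132 [245.3 261.2] z [20.5 32.9 37.4] xy [450.2 159.5] [10.  13.2] 81.9
blue 5211 [383.2 220.6] z [ 4.9  8.2 11.6] xy [ 558.6 -219.3] [115.9  49.3] 11.6
table z 0.0772733282479976 -0.2627590303741272
```

View pics/crop0.png

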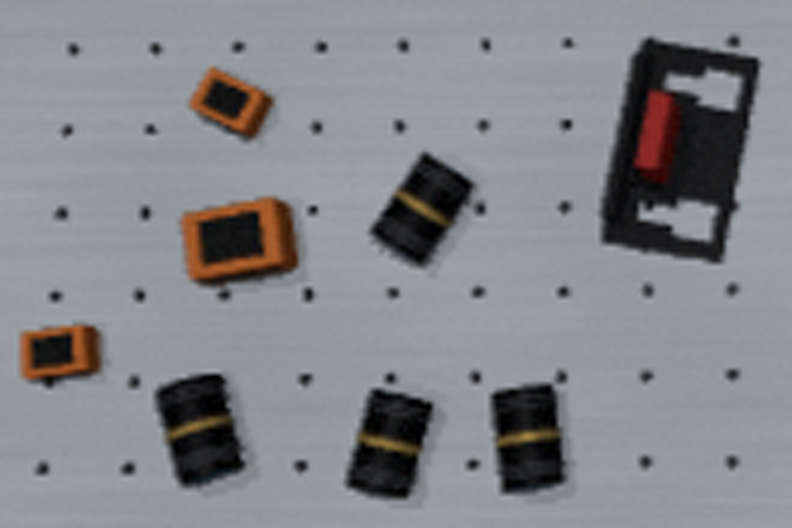

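The crop confirms the large chock at crop (237,240) with only one of its size. The tubes are clear, and the plate's fence is on the image-left side (world +y), the same way the bed's lane lies. Next: metric poses from both views.

```bash
cat > meas.py <<'E'
from h import *
def pts(s,b,z):
    v,u=np.nonzero(b); return np.array([ray(s,a,c,z)[:2] for a,c in zip(u,v)])
def comps(m,amin):
    n,l,st,ce=cv2.connectedComponentsWithStats(m.astype('uint8'))
    return [l==i for i in range(1,n) if st[i,4]>=amin]
def hsv(s):
    h=cv2.cvtColor(s['frame'],cv2.COLOR_BGR2HSV).astype(int); return h[...,0],h[...,1],h[...,2]
def rect(p):
    (cx,cy),(w,h),a=cv2.minAreaRect(p.astype(np.float32))
    if w<h: w,h,a=h,w,a+90
    return np.round([cx,cy,w,h,(a+90)%180-90],1)   # a: direction of the long side in world
def near(c,xy,r,zlo,zhi): return (np.hypot(c[...,0]-xy[0],c[...,1]-xy[1])<r)&(c[...,2]>zlo)&(c[...,2]<zhi)
def closed(m): return cv2.morphologyEx(m.astype('uint8'),cv2.MORPH_CLOSE,np.ones((3,3)))>0
def bed(s):
    H,S,V=hsv(s); c=cloud(s); b=max(comps((H>100)&(H<125)&(S>110)&(c[...,2]<30),50),key=np.sum)
    return rect(pts(s,b,8))
def tubes(s,seeds,r=45):
    c=cloud(s);H,S,V=hsv(s); o=[]
    for q in seeds:
        m=near(c,q,r,-9,50)&((V<95)|((S>70)&(H<35)))
        m=max(comps(closed(m),20),key=np.sum); R=rect(pts(s,m,18)); P=pts(s,m,18).mean(0)
        hi=m&(c[...,2]>31); o.append((R,P,rect(c[hi][:,:2]),m))
    return o
E
cat > m1.py <<'E'
from meas import *
T=dict(np.load('top0.npz')); D=dict(np.load('side0.npz'))
for n,s in(('top',T),('side',D)):
    print(n,'bed',bed(s)); c=cloud(s);H,S,V=hsv(s)
    for R,P,Q,m in tubes(s,[(594,226),(470,347),(465,161),(459,239)]): print(' tube',R,'cen',P.round(1),'ridge',Q)
    m=near(c,(578,333),50,27,38)&(((H<16)&(S>120))|(V<90)); m=max(comps(closed(m),10),key=np.sum); print(' chock top',rect(pts(s,m,32)),pts(s,m,32).mean(0).round(1))
    m=near(c,(636,90),40,46,62)&((H<6)|(H>170))&(S>120); m=max(comps(m,5),key=np.sum); print(' tab',rect(pts(s,m,54)),pts(s,m,54).mean(0).round(1))
    m=near(c,(630,95),80,17,30)&(V<90); m=max(comps(closed(m),5),key=np.sum); print(' fence',rect(pts(s,m,24)),pts(s,m,24).mean(0).round(1))
    m=near(c,(630,82),90,-6,12)&(V<80); m=max(comps(closed(m),5),key=np.sum); print(' plate',rect(pts(s,m,6)))
    for q in((577,-317),(500,-301)):
        m=near(c,q,25,16,30)&(V<90)
        if m.sum()>3: print(' screw',m.sum(),pts(s,m,22).mean(0).round(1))
E
python3 m1.py
```

```text
top bed [ 560.4 -216.4  319.3  139.6   77.7]
 tube [593.7 225.4  58.3  49.7 -33.9] cen [596.3 228.9] ridge [516.7  95.8 340.3  55.7  59.1]
 tube [471.7 352.7  61.4  39.9  17.5] cen [471.1 352.9] ridge [437.  165.9 426.8  58.3  79.8]
 tube [466.6 165.1  64.6  41.3   1.3] cen [464.5 164.5] ridge [464.1 165.2  55.3  28.2   9.9]
 tube [465.8 243.1  66.8  38.9 -11.9] cen [462.3 244.2] ridge [462.  243.7  55.6  27.4 -14.5]
 chock top [578.6 334.7  54.5  39.8 -79.5] [578.8 334.7]
 tab [634.8  90.6  44.5  13.4 -10.3] [634.7  90.8]
 fence [638.6 111.9  99.1   8.3 -10.3] [638.7 111.8]
 plate [637.2  79.4 133.4  71.3  -9.9]
 screw 33 [ 578.  -318.9]
 screw 34 [ 499.7 -302.3]Traceback (most recent call last):
  File "m1.py", line 4, in <module>
    print(n,'bed',bed(s)); c=cloud(s);H,S,V=hsv(s)
                  ~~~^^^
  File "meas.py", line 16, in bed
    H,S,V=hsv(s); c=cloud(s); b=max(comps((H>100)&(H<125)&(S>110)&(c[...,2]<30),50),key=np.sum)
                                ~~~^^^^^^^^^^^^^^^^^^^^^^^^^^^^^^^^^^^^^^^^^^^^^^^^^^^^^^^^^^^^
ValueError: max() iterable argument is empty
```

```bash
sed -i 's/&(c\[...,2\]<30),50)/\&(c[...,2]<30)\&(c[...,0]<720)\&(abs(c[...,1]+216)<200),50)/; s/(S>110)/(S>90)/' meas.py
sed -i 's/  m=max(comps(closed(m),20),key=np.sum); R/  m=max(comps(cv2.morphologyEx(m.astype("uint8"),cv2.MORPH_OPEN,np.ones((3,3))),20),key=np.sum); R/; s/H,S,V=hsv(s); o=\[\]/c=cv2.medianBlur(c.astype(np.float32),3);H,S,V=hsv(s); o=[]/' meas.py
python3 m1.py
python3 - <<'E'
from meas import *
D=dict(np.load('side0.npz'));c=cloud(D);print(hsv(D)[0][185,345],hsv(D)[1][185,345],c[185,345])
E
```

```text
top bed [ 559.8 -216.4  319.5  140.6   77.6]
 tube [596.4 229.6  58.4  39.9 -32.3] cen [596.2 229.8] ridge [597.1 230.1  53.2  27.1 -29.3]
 tube [471.5 353.3  61.4  38.8  17.1] cen [471.2 353.3] ridge [471.7 353.3  56.2  26.   16.6]
 tube [464.  164.6  60.   36.7   8.4] cen [464.  164.7] ridge [464.7 164.8  55.4  26.3   9.9]
 tube [461.4 244.   57.8  38.9 -11.9] cen [461.4 244.2] ridge [461.8 245.3  55.8  25.3 -16.6]
 chock top [578.6 334.7  54.5  39.8 -79.5] [578.8 334.7]
 tab [634.8  90.6  44.5  13.4 -10.3] [634.7  90.8]
 fence [638.6 111.9  99.1   8.3 -10.3] [638.7 111.8]
 plate [637.2  79.4 133.4  71.3  -9.9]
 screw 33 [ 578.  -318.9]
 screw 34 [ 499.7 -302.3]
side bed [ 561.3 -211.5  308.7  132.2   78.1]
 tube [601.1 227.6  74.   38.2 -36.9] cen [602.3 229. ] ridge [597.2 234.1  50.   21.1 -34.2]
 tube [481.9 356.9  43.5  29.  -76.1] cen [483.  356.9] ridge [481.7 360.9  28.5  19.   13. ]
 tube [480.3 167.7  49.1  19.6 -80.1] cen [478.9 169.7] ridge [478.6 173.9  17.   14.7  11.9]
 tube [ 4.642e+02  2.450e+02  5.500e+01  5.420e+01 -4.000e-01] cen [464.2 245.1] ridge [461.9 248.1  52.8  17.6 -14.6]
 chock top [578.1 340.6  56.3  37.4 -79.3] [578.  341.7]
 tab [634.9  93.7  35.8   8.9  -9.4] [634.   93.7]
 fence [636.9 119.3  98.2  18.  -11. ] [635.7 118.9]
 plate [634.  112.  113.4  30.7   2.8]
111 94 [ 562.1630944  -186.19970127    9.11815485]
```

The top view gives bed 319.5x140.6 mm (true 320x140), the chock top 54.5x39.8 mm, the fence 99x8 mm and the tab 44.5x13.4 mm, all at the right heights. The screws agree with the bed outline to 1 mm, so I trust the top view. Next: fetch the plate.

>>> {"api": "apply_moves", "payload": {
  "series": "0 0 0 0.0574 0; 0 0 0 0.0574 0; 0 0 0 0.0574 0; 0 0 0 0.0574 0; 0 0 0 0.0574 0",
  "squeeze": 60
}}

```text
time: 0.52
tool_pos: [230.1, -553.7, 230.6]
tcp_rot: [-179.9, 0.0, -10.6]
ft_force: [0.4, -0.2, 1.2]
finger_gap: 43.1
grip_force: 0.0
```

>>> {"api": "apply_moves", "payload": {
  "series": "0.0472 -0.1177 0 0 0; 0.0472 -0.1177 0 0 0; 0.0472 -0.1177 0 0 0; 0.0472 -0.1177 0 0 0; 0.0472 -0.1177 0 0 0"
}}

```text
time: 0.93
tool_pos: [331.9, -391.3, 230.7]
tcp_rot: [-180.0, 0.0, -10.4]
ft_force: [1.3, -0.1, 0.8]
finger_gap: 42.8
grip_force: 0.0
```

>>> {"api": "apply_moves", "payload": {
  "series": "0.0472 -0.1177 0 0 0; 0.0472 -0.1177 0 0 0; 0.0472 -0.1177 0 0 0; 0.0472 -0.1177 0 0 0; 0.0472 -0.1177 0 0 0"
}}

```text
time: 1.35
tool_pos: [433.2, -230.2, 231.0]
tcp_rot: [-180.0, 0.0, -10.3]
ft_force: [0.8, -0.3, -0.1]
finger_gap: 42.2
grip_force: 0.0
```

>>> {"api": "apply_moves", "payload": {
  "series": "0.0472 -0.1177 0 0 0; 0.0472 -0.1177 0 0 0; 0.0472 -0.1177 0 0 0; 0.0472 -0.1177 0 0 0; 0.0472 -0.1177 0 0 0"
}}

```text
time: 1.77
tool_pos: [534.6, -69.2, 230.9]
tcp_rot: [180.0, 0.0, -10.3]
ft_force: [0.1, -1.1, 0.8]
finger_gap: 42.6
grip_force: 0.0
```

>>> {"api": "apply_moves", "payload": {
  "series": "0.0472 -0.1177 0 0 0; 0.0472 -0.1177 0 0 0; 0.0472 -0.1177 0 0 0; 0.0472 -0.1177 0 0 0; 0.0472 -0.1177 0 0 0"
}}

```text
time: 2.18
tool_pos: [635.8, 91.8, 230.7]
tcp_rot: [180.0, 0.0, -10.3]
ft_force: [-0.5, -1.3, 0.2]
finger_gap: 42.3
grip_force: 0.0
```

```bash
cat > go.py <<'E'
import sys; from h import *
def go(x,y,z,yaw=None):
    s=sense(); p=s['tool_pos']; y0=s['tcp_rot'][2]; yaw=y0 if yaw is None else yaw
    tw=-(yaw-y0+180)%360; tw=-((yaw-y0+180)%360-180); a=np.radians(yaw)
    dx,dy,dz=np.array([x,y,z])-p
    d=np.array([dx*np.cos(a)+dy*np.sin(a),dx*np.sin(a)-dy*np.cos(a),-dz])/300
    print('t',round(s['time'],1),'pos',p.round(1),s['tcp_rot'].round(2),'gap',round(s['finger_gap'],1),'grip',round(s['grip_force'],1),'F',s['ft_force'].round(1))
    print('twist',round(tw/114.592,4),'then shift',d.round(4),'xy rows',round(np.hypot(d[0],d[1])/.139,1))
if __name__=='__main__': go(*map(float,sys.argv[1:]))
E
python3 go.py 634.8 90.6 28 -10.3
```

```text
t 2.2 pos [635.8  91.8 230.7] [ 1.7999e+02  5.0000e-02 -1.0320e+01] gap 42.3 grip 0.0 F [-0.5 -1.3  0.2]
twist -0.0001 then shift [-0.0027  0.0046  0.6755] xy rows 0.0
```

>>> {"api": "apply_moves", "payload": {
  "series": "-0.0027 0.0046 0.12 0 0; 0 0 0.12 0 0; 0 0 0.12 0 0; 0 0 0.12 0 0; 0 0 0.08 0 0"
}}

```text
time: 2.6
tool_pos: [631.7, 88.8, 58.4]
tcp_rot: [179.9, 0.3, -10.3]
ft_force: [-0.2, -0.6, -0.4]
finger_gap: 42.7
grip_force: 0.0
```

>>> {"api": "apply_moves", "payload": {
  "series": "0 0 0.06 0 0; 0 0 0.0355 0 0; 0 0 0.02 0 0; 0 0 0 0 0; 0 0 0 0 0.4"
}}

```text
time: 3.02
tool_pos: [635.1, 88.7, 29.6]
tcp_rot: [-180.0, -0.1, -10.3]
ft_force: [0.6, -0.1, 0.4]
finger_gap: 31.8
grip_force: 0.0
```

>>> {"api": "apply_moves", "payload": {
  "series": "0 0 0 0 1; 0 0 0 0 1; 0 0 0 0 1; 0 0 0 0 1; 0 0 0 0 1"
}}

```text
time: 3.43
tool_pos: [636.0, 88.8, 30.9]
tcp_rot: [-180.0, -0.2, -10.3]
ft_force: [-0.5, 0.0, 6.3]
finger_gap: 10.7
grip_force: 61.3
```

>>> {"api": "apply_moves", "payload": {
  "series": "0 0 0 0 1; 0 0 0 0 1; 0 0 -0.05 0 1; 0 0 -0.08 0 1; 0 0 -0.12 0 1"
}}

```text
time: 3.85
tool_pos: [631.2, 88.5, 101.2]
tcp_rot: [179.9, 0.4, -10.3]
ft_force: [0.9, 0.2, -2.6]
finger_gap: 10.8
grip_force: 60.0
```

```bash
python3 go.py 546 -286 103 -12.4
python3 - <<'E'
from h import *
s=snapshot('top'); cv2.imwrite('pics/t1.png',cv2.resize(s['frame'][140:300,130:450],None,fx=2.5,fy=2.5))
E
```

```text
t 3.9 pos [631.2  88.5 101.2] [179.9    0.41 -10.33] gap 10.8 grip 60.0 F [ 0.9  0.2 -2.6]
twist 0.0181 then shift [-0.0094  1.2802 -0.0061] xy rows 9.2
```

View pics/t1.png

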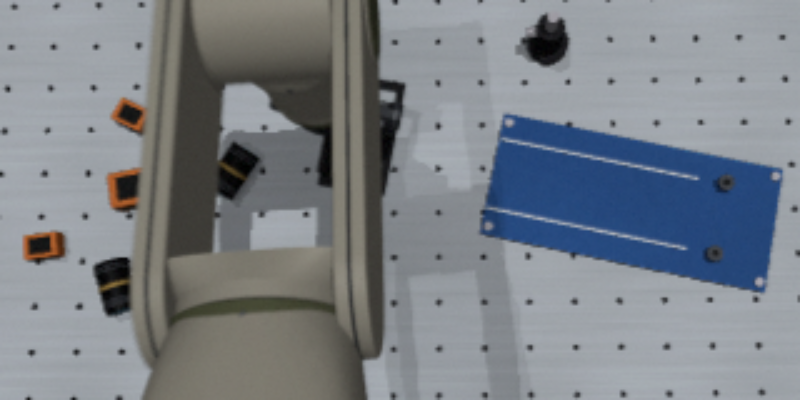

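Picture: the plate is held at (360,150), with the screws clear at (725,183) and (714,254). I'll carry it over the bed.

>>> {"api": "apply_moves", "payload": {
  "series": "0 0.128 0 0.0175 1; 0 0.128 0 0 1; 0 0.128 0 0 1; 0 0.128 0 0 1; 0 0.128 0 0 1"
}}

```text
time: 4.32
tool_pos: [594.2, -100.6, 104.8]
tcp_rot: [180.0, -0.1, -12.3]
ft_force: [1.0, -0.4, -2.3]
finger_gap: 10.7
grip_force: 60.1
```

>>> {"api": "apply_moves", "payload": {
  "series": "0 0.128 0 0 1; 0 0.128 0 0 1; 0 0.128 0 0 1; 0 0.128 0 0 1; 0 0.128 0 0 1"
}}

```text
time: 4.73
tool_pos: [553.1, -288.6, 104.8]
tcp_rot: [180.0, -0.1, -12.3]
ft_force: [-0.6, 0.0, -1.8]
finger_gap: 10.8
grip_force: 60.1
```

>>> {"api": "apply_moves", "payload": {
  "series": "0 0 0 0 1; 0 0 0 0 1; 0 0 0 0 1; 0 0 0 0 1; 0 0 0 0 1"
}}

```text
time: 5.15
tool_pos: [554.1, -285.3, 103.8]
tcp_rot: [-180.0, 0.0, -12.2]
ft_force: [0.2, -0.1, -2.8]
finger_gap: 11.3
grip_force: 38.6
```

```bash
python3 go.py 545 -285.5 75 -12.3
```

```text
t 5.2 pos [ 554.1 -285.3  103.8] [-179.99    0.    -12.23] gap 11.3 grip 38.6 F [ 0.2 -0.1 -2.8]
twist 0.0006 then shift [-0.0295  0.007   0.0961] xy rows 0.2
```

>>> {"api": "apply_moves", "payload": {
  "series": "-0.0295 0.007 0 0 1; 0 0 0 0 1; 0 0 0 0 1; 0 0 0 0 1; 0 0 0 0 1",
  "squeeze": 80
}}

```text
time: 5.57
tool_pos: [544.7, -286.7, 103.8]
tcp_rot: [180.0, -0.0, -12.3]
ft_force: [0.7, 0.5, -2.5]
finger_gap: 10.3
grip_force: 82.1
```

```bash
python3 go.py 545 -285.5 75 -12.3
python3 - <<'E'
from meas import *
a=[]
for n in('top','side'):
    s=snapshot(n); np.savez(n+'1.npz',**s); u,v=proj(s,(545,-285,80)).astype(int)
    a.append(cv2.resize(s['frame'][max(v-60,0):max(v-60,0)+120,u-80:u+80],(400*1,300)) )
cv2.imwrite('pics/t2.png',np.hstack(a))
E
```

```text
t 5.6 pos [ 544.7 -286.7  103.8] [ 1.800e+02 -1.000e-02 -1.232e+01] gap 10.3 grip 82.1 F [ 0.7  0.5 -2.5]
twist -0.0001 then shift [ 0.0001 -0.004   0.0959] xy rows 0.0
```

View pics/t2.png

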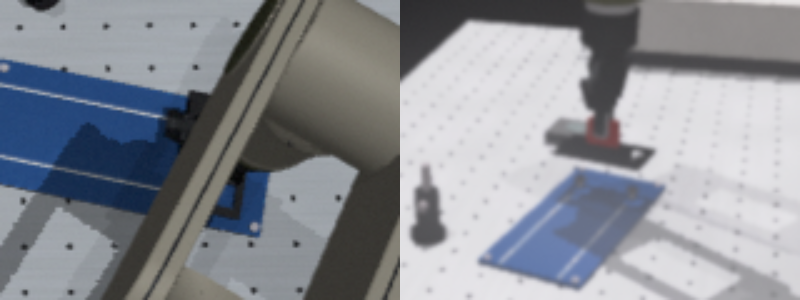

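Run:
```python
from meas import *
s=dict(np.load('side1.npz')); u,v=proj(s,(545,-285,80)).astype(int); u0,v0=u-25,v-30
a=cv2.resize(s['frame'][v0:v0+60,u0:u0+60],(560,560),interpolation=cv2.INTER_CUBIC); cv2.imwrite('pics/t3.png',a)
b=np.array([.213,.977]);n=np.array([-.977,.213]);tab=np.array([544.7,-286.7])
for X,Y,Z in((26,-50,24),(26,50,24),(26,-50,0),(26,50,0),(-46,62,6),(-46,-62,6)):
    P=tab+X*b+Y*n; q=proj(s,[*P,76+Z]); print((X,Y,Z),((q-[u0,v0])*560/60).round())
```

```text
(26, -50, 24) [ 88. 232.]
(26, 50, 24) [345. 283.]
(26, -50, 0) [ 85. 293.]
(26, 50, 0) [340. 345.]
(-46, 62, 6) [440. 266.]
(-46, -62, 6) [134. 207.]
```

View pics/t3.png

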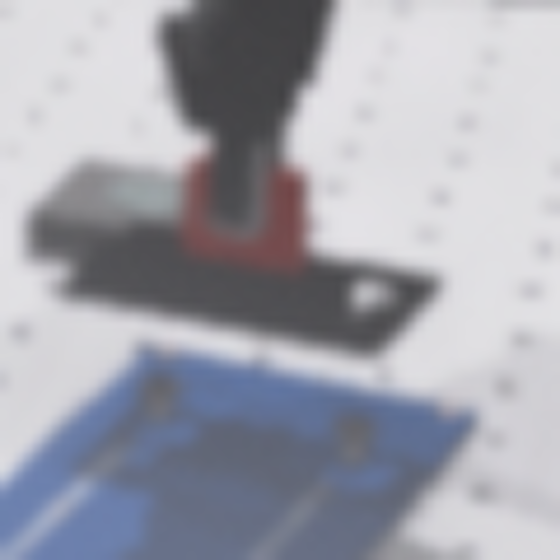

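The plate hangs level with its fence to the lane; its near edge runs (60,293) to (375,352), within 1 mm of my prediction. The grey object behind it is the lens case. I'll lower it.

>>> {"api": "apply_moves", "payload": {
  "series": "0 -0.003 0.05 0 1; 0 0 0.05 0 1; 0 0 0.04 0 1; 0 0 0 0 1; 0 0 0 0 1"
}}

```text
time: 6.08
tool_pos: [544.0, -285.5, 60.6]
tcp_rot: [-180.0, 0.1, -12.3]
ft_force: [0.2, -0.7, -2.0]
finger_gap: 10.1
grip_force: 82.2
```

>>> {"api": "apply_moves", "payload": {
  "series": "0 0 0.02 0 1; 0 0 0.02 0 1; 0 0 0.015 0 1; 0 0 0 0 1; 0 0 0 0 1"
}}

```text
time: 6.5
tool_pos: [544.5, -285.8, 44.8]
tcp_rot: [-180.0, 0.0, -12.3]
ft_force: [-0.1, -0.3, -1.8]
finger_gap: 10.4
grip_force: 82.2
```

```bash
python3 go.py 544.7 -285.5 39 -12.3
```

```text
t 6.5 pos [ 544.5 -285.8   44.8] [-1.7998e+02  4.0000e-02 -1.2330e+01] gap 10.4 grip 82.2 F [-0.1 -0.3 -1.8]
twist -0.0002 then shift [ 0.0004 -0.0011  0.0192] xy rows 0.0
```

>>> {"api": "apply_moves", "payload": {
  "series": "0 0 0.01 0 1; 0 0 0.005 0 1; 0 0 0 0 1; 0 0 0 0 1"
}}

```text
time: 6.83
tool_pos: [544.8, -285.9, 40.6]
tcp_rot: [-180.0, 0.0, -12.3]
ft_force: [0.2, -0.3, -2.3]
finger_gap: 10.6
grip_force: 82.2
```

>>> {"api": "apply_moves", "payload": {
  "series": "0 0 0.004 0 1; 0 0 0 0 1; 0 0 0 0 1; 0 0 0 0 1"
}}

```text
time: 7.17
tool_pos: [544.8, -286.0, 39.5]
tcp_rot: [180.0, -0.0, -12.3]
ft_force: [0.3, -0.4, -2.8]
finger_gap: 10.3
grip_force: 82.2
```

>>> {"api": "apply_moves", "payload": {
  "series": "0 0 0.003 0 1; 0 0 0 0 1; 0 0 0 0 1; 0 0 0 0 1"
}}

```text
time: 7.5
tool_pos: [545.0, -286.2, 39.0]
tcp_rot: [180.0, -0.0, -12.3]
ft_force: [-2.4, 0.5, 2.4]
finger_gap: 10.5
grip_force: 82.9
```

>>> {"api": "apply_moves", "payload": {
  "series": "0 0 0.003 0 1; 0 0 0 0 1; 0 0 0 0 1; 0 0 0 0 1"
}}

```text
time: 7.83
tool_pos: [545.0, -286.1, 38.9]
tcp_rot: [180.0, -0.0, -12.3]
ft_force: [-4.6, 2.7, 10.0]
finger_gap: 10.6
grip_force: 84.1
```

The plate is seated on the bed with about 10 N down force. Now I'll slide it away from the lane.

>>> {"api": "apply_moves", "payload": {
  "series": "0 0.015 -0.004 0 1; 0 0.02 0 0 1; 0 0.02 0 0 1; 0 0 0 0 1; 0 0 0 0 1"
}}

```text
time: 8.25
tool_pos: [541.3, -303.2, 39.0]
tcp_rot: [180.0, -0.0, -12.4]
ft_force: [-0.3, -1.6, 2.0]
finger_gap: 10.3
grip_force: 82.7
```

>>> {"api": "apply_moves", "payload": {
  "series": "0 0.02 0 0 1; 0 0.015 0 0 1; 0 0 0 0 1; 0 0 0 0 1"
}}

```text
time: 8.58
tool_pos: [539.0, -313.1, 39.0]
tcp_rot: [180.0, -0.0, -12.4]
ft_force: [-0.3, -2.1, 1.7]
finger_gap: 10.3
grip_force: 82.8
```

>>> {"api": "apply_moves", "payload": {
  "series": "0 0.007 0 0 1; 0 0 0 0 1; 0 0 0 0 1"
}}

```text
time: 8.83
tool_pos: [538.7, -314.5, 39.0]
tcp_rot: [180.0, -0.0, -12.3]
ft_force: [-0.5, -0.2, 2.0]
finger_gap: 10.1
grip_force: 83.0
```

>>> {"api": "apply_moves", "payload": {
  "series": "0 0.007 0 0 1; 0 0 0 0 1; 0 0 0 0 1"
}}

```text
time: 9.08
tool_pos: [538.4, -316.1, 39.0]
tcp_rot: [-180.0, -0.0, -12.3]
ft_force: [0.7, 2.9, 4.6]
finger_gap: 10.4
grip_force: 83.2
```

>>> {"api": "apply_moves", "payload": {
  "series": "0 0.006 0 0 1; 0 0 0 0 1; 0 0 0 0 1"
}}

```text
time: 9.33
tool_pos: [538.3, -316.2, 39.0]
tcp_rot: [-179.8, 0.0, -12.3]
ft_force: [1.2, 11.2, 8.1]
finger_gap: 10.4
grip_force: 83.7
```

>>> {"api": "apply_moves", "payload": {
  "series": "0 0.006 0 0 1; 0 0 0 0 1; 0 0 0 0 1"
}}

```text
time: 9.58
tool_pos: [538.3, -316.4, 39.1]
tcp_rot: [-179.7, 0.0, -12.3]
ft_force: [1.9, 18.5, 11.2]
finger_gap: 10.3
grip_force: 84.2
```

Hard stop at bed x = -26 within 1.5 mm, so the plate is home. I'll release, rise and turn for the first tube.

>>> {"api": "apply_moves", "payload": {
  "series": "0 -0.011 0 0 1; 0 0 0 0 0.3; 0 0 0 0 0; 0 0 0 0 0; 0 0 0 0 0"
}}

```text
time: 10.0
tool_pos: [537.6, -317.1, 38.4]
tcp_rot: [180.0, 0.0, -12.4]
ft_force: [-0.4, 0.5, 0.6]
finger_gap: 42.8
grip_force: 0.0
```

>>> {"api": "apply_moves", "payload": {
  "series": "0 0 -0.06 0 0; 0 0 -0.12 0 0; 0 0 -0.12 0 0; 0 0 -0.12 0 0; 0 0 -0.12 0 0"
}}

```text
time: 10.42
tool_pos: [537.5, -316.9, 202.2]
tcp_rot: [180.0, 0.0, -12.4]
ft_force: [1.2, -0.2, -1.1]
finger_gap: 42.7
grip_force: 0.0
```

>>> {"api": "apply_moves", "payload": {
  "series": "0 0 0 -0.0607 -1; 0 0 0 -0.0607 -1; 0 0 0 -0.0607 -1; 0 0 0 -0.0607 -1; 0 0 0 -0.0607 -1"
}}

```text
time: 10.83
tool_pos: [537.8, -317.2, 200.7]
tcp_rot: [180.0, 0.0, 22.8]
ft_force: [0.3, -0.6, -0.1]
finger_gap: 85.6
grip_force: 0.0
```

>>> {"api": "apply_moves", "payload": {
  "series": "0 0 0 -0.0607 -1; 0 0 0 -0.0607 -1; 0 0 0 -0.0607 -1; 0 0 0 -0.0607 -1; 0 0 0 -0.0607 -1"
}}

```text
time: 11.25
tool_pos: [537.7, -317.1, 200.5]
tcp_rot: [-180.0, 0.0, 57.5]
ft_force: [0.8, -0.5, 0.1]
finger_gap: 85.2
grip_force: 0.0
```

>>> {"api": "apply_moves", "payload": {
  "series": "0 0 0 -0.0607 -1; 0 0 0 -0.0607 -1; 0 0 0 -0.0607 -1; 0 0 0 -0.0607 -1; 0 0 0 -0.0607 -1"
}}

```text
time: 11.67
tool_pos: [537.7, -317.1, 200.5]
tcp_rot: [-180.0, -0.0, 92.3]
ft_force: [0.9, -0.4, -0.8]
finger_gap: 85.6
grip_force: 0.0
```

```bash
python3 go.py 464.2 164.7 220 99
python3 - <<'E'
from meas import *
s=snapshot('top');np.savez('top2.npz',**s)
for R,P,Q,m in tubes(s,[(596,230),(471,353),(464,165),(461,244)]): print(' tube',R,'cen',P.round(1),'ridge',Q)
c=cloud(s);H,S,V=hsv(s)
m=near(c,(578,333),60,27,38)&(((H<16)&(S>120))|(V<90)); m=max(comps(closed(m),10),key=np.sum); print(' chock top',rect(pts(s,m,32)))
for n in('side',):
    s=snapshot(n);cv2.imwrite('pics/t4.png',cv2.resize(s['frame'][110:310,220:420],(600,600)))
E
```

```text
t 11.7 pos [ 537.7 -317.1  200.5] [-179.97   -0.     92.31] gap 85.6 grip 0.0 F [ 0.9 -0.4 -0.8]
twist -0.0584 then shift [ 1.6247  0.0092 -0.0648] xy rows 11.7
 tube [596.3 229.2  57.4  39.2 -32. ] cen [596.2 229.6] ridge [597.7 231.2  52.5  25.5 -31.9]
 tube [471.2 352.9  60.7  38.2  17.1] cen [471.6 353.2] ridge [471.1 353.1  55.3  26.5  14.2]
 tube [464.5 164.5  59.1  35.6   8.5] cen [464.6 164.6] ridge [464.6 165.6  55.7  26.9   8.7]
 tube [461.2 243.4  57.8  37.6 -11.7] cen [461.4 243.7] ridge [461.3 245.   55.   25.7 -15.3]
 chock top [578.7 334.6  54.9  39.3 -79.2]
```

View pics/t4.png

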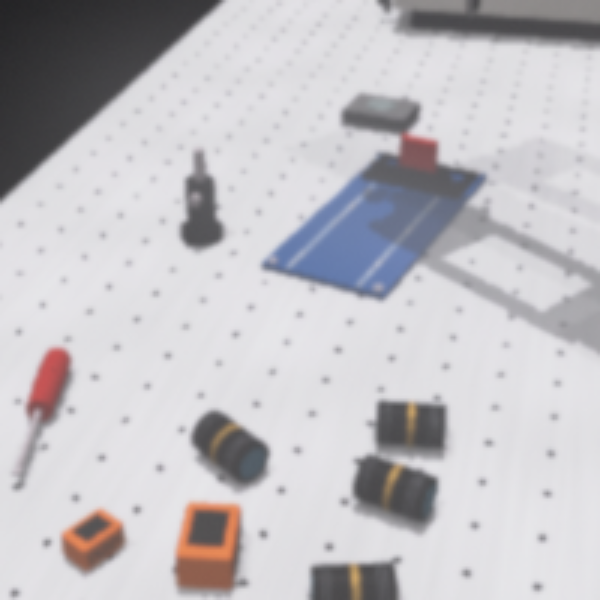

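The side view shows the plate home with its fence to the lane, and everything else untouched. First tube (C) next.

>>> {"api": "apply_moves", "payload": {
  "series": "0 0 0 -0.0575 -1; 0.1354 0.0008 0 0 -1; 0.1354 0.0008 0 0 -1; 0.1354 0.0008 0 0 -1; 0.1354 0.0008 0 0 -1"
}}

```text
time: 12.18
tool_pos: [514.0, -154.8, 200.5]
tcp_rot: [-180.0, -0.0, 98.2]
ft_force: [0.7, 0.6, 0.6]
finger_gap: 85.3
grip_force: 0.0
```

>>> {"api": "apply_moves", "payload": {
  "series": "0.1354 0.0008 0 0 -1; 0.1354 0.0008 0 0 -1; 0.1354 0.0008 0 0 -1; 0.1354 0.0008 0 0 -1; 0.1354 0.0008 0 0 -1"
}}

```text
time: 12.6
tool_pos: [485.0, 46.6, 201.0]
tcp_rot: [180.0, 0.0, 98.3]
ft_force: [-0.2, -0.4, 0.1]
finger_gap: 85.6
grip_force: 0.0
```

>>> {"api": "apply_moves", "payload": {
  "series": "0.1354 0.0008 0 0 -1; 0.1354 0.0008 0 0 -1; 0.1354 0.0008 0 0 -1; 0 0 0.06 0 -1; 0 0 0 0 -1"
}}

```text
time: 13.02
tool_pos: [466.2, 167.4, 180.3]
tcp_rot: [-179.8, 0.0, 98.6]
ft_force: [0.1, -1.0, -1.5]
finger_gap: 85.3
grip_force: 0.0
```

```bash
python3 go.py 464.4 164 2 98.8
```

```text
t 13.0 pos [466.2 167.4 180.3] [-1.7981e+02  2.0000e-02  9.8590e+01] gap 85.3 grip 0.0 F [ 0.1 -1.  -1.5]
twist -0.0018 then shift [-0.0103 -0.0076  0.5943] xy rows 0.1
```

>>> {"api": "apply_moves", "payload": {
  "series": "-0.008 -0.006 0.12 0 -1; 0 0 0.12 0 -1; 0 0 0.12 0 -1; 0 0 0.1 0 -1; 0 0 0.07 0 -1"
}}

```text
time: 13.43
tool_pos: [464.9, 161.0, 20.8]
tcp_rot: [-179.8, 0.0, 98.3]
ft_force: [0.8, -0.6, -1.1]
finger_gap: 85.4
grip_force: 0.0
```

>>> {"api": "apply_moves", "payload": {
  "series": "0 0 0.035 0 -1; 0 0 0.02 0 -1; 0 0 0 0 -1; 0 0 0 0 -1"
}}

```text
time: 13.77
tool_pos: [467.8, 162.8, 8.6]
tcp_rot: [179.9, -0.0, 98.5]
ft_force: [-0.1, 0.9, 0.8]
finger_gap: 85.3
grip_force: 0.0
```

>>> {"api": "apply_moves", "payload": {
  "series": "0 0 0 0 1; 0 0 0 0 1; 0 0 0 0 1; 0 0 0 0 1; 0 0 0 0 1",
  "squeeze": 40
}}

```text
time: 14.18
tool_pos: [468.0, 163.3, 9.0]
tcp_rot: [179.8, -0.0, 98.6]
ft_force: [-1.1, -0.2, 5.7]
finger_gap: 55.4
grip_force: 42.1
```

```bash
python3 go.py 464.4 164 2 98.8
```

```text
t 14.2 pos [468.  163.3   9. ] [ 1.7984e+02 -1.0000e-02  9.8600e+01] gap 55.4 grip 42.1 F [-1.1 -0.2  5.7]
twist -0.0017 then shift [ 0.004  -0.0117  0.0234] xy rows 0.1
```

Gripped, but higher than I wanted. I'll reopen, go 7 mm lower and regrip.

>>> {"api": "apply_moves", "payload": {
  "series": "0 0 0 0 -0.6; 0 0 0 0 -0.6; 0 0 0.012 0 -0.6; 0 0 0.012 0 -0.6; 0 0 0 0 -0.6"
}}

```text
time: 14.6
tool_pos: [465.8, 162.8, -0.9]
tcp_rot: [-179.9, 0.0, 98.6]
ft_force: [0.2, -0.2, -1.4]
finger_gap: 68.1
grip_force: 0.0
```

>>> {"api": "apply_moves", "payload": {
  "series": "0 0 0 0 -0.6; 0 0 0 0 1; 0 0 0 0 1; 0 0 0 0 1; 0 0 0 0 1"
}}

```text
time: 15.02
tool_pos: [466.7, 163.1, 0.2]
tcp_rot: [180.0, -0.0, 98.6]
ft_force: [-0.1, 0.3, -0.6]
finger_gap: 55.3
grip_force: 42.4
```

>>> {"api": "apply_moves", "payload": {
  "series": "0 0 -0.02 0 1; 0 0 -0.05 0 1; 0 0 -0.12 0 1; 0 0 -0.12 0 1; 0 0 0 0 1"
}}

```text
time: 15.43
tool_pos: [471.3, 164.2, 101.2]
tcp_rot: [179.4, -0.1, 98.6]
ft_force: [1.3, -0.7, 0.5]
finger_gap: 55.5
grip_force: 43.1
```

```bash
python3 go.py 549 -267 100 77.7
```

```text
t 15.4 pos [471.3 164.2 101.2] [ 1.7936e+02 -5.0000e-02  9.8600e+01] gap 55.5 grip 43.1 F [ 1.3 -0.7  0.5]
twist 0.1824 then shift [-1.349   0.5592  0.0041] xy rows 10.5
```

>>> {"api": "apply_moves", "payload": {
  "series": "0 0 0 0.0608 1; 0 0 0 0.0608 1; 0 0 0 0.0608 1; -0.1226 0.0508 0 0 1; -0.1226 0.0508 0 0 1"
}}

```text
time: 15.85
tool_pos: [480.6, 85.4, 93.7]
tcp_rot: [180.0, -0.0, 77.9]
ft_force: [0.9, -0.4, -1.9]
finger_gap: 55.5
grip_force: 42.9
```

>>> {"api": "apply_moves", "payload": {
  "series": "-0.1226 0.0508 0 0 1; -0.1226 0.0508 0 0 1; -0.1226 0.0508 0 0 1; -0.1226 0.0508 0 0 1; -0.1226 0.0508 0 0 1"
}}

```text
time: 16.27
tool_pos: [516.0, -113.3, 93.7]
tcp_rot: [180.0, -0.0, 77.7]
ft_force: [0.2, 0.2, -0.7]
finger_gap: 55.2
grip_force: 42.9
```

>>> {"api": "apply_moves", "payload": {
  "series": "-0.1226 0.0508 0 0 1; -0.1226 0.0508 0 0 1; -0.1226 0.0508 0 0 1; -0.1226 0.0508 0 0 1; 0 0 0 0 1"
}}

```text
time: 16.68
tool_pos: [544.4, -275.1, 93.7]
tcp_rot: [179.9, 0.2, 77.4]
ft_force: [1.4, -0.0, -0.5]
finger_gap: 55.1
grip_force: 43.1
```

>>> {"api": "apply_moves", "payload": {
  "series": "0 0 0 0 1; 0 0 0 0 1"
}}

```text
time: 16.85
tool_pos: [543.8, -267.8, 92.9]
tcp_rot: [-180.0, -0.0, 77.6]
ft_force: [0.1, -0.1, -2.5]
finger_gap: 55.8
grip_force: 43.1
```

```bash
python3 go.py 548.9 -267.4 8.8 77.7
```

```text
t 16.9 pos [ 543.8 -267.8   92.9] [-1.7995e+02 -4.0000e-02  7.7640e+01] gap 55.8 grip 43.1 F [ 0.1 -0.1 -2.5]
twist -0.0005 then shift [0.005  0.0162 0.2804] xy rows 0.1
```

>>> {"api": "apply_moves", "payload": {
  "series": "0.005 0.0162 0.08 0 1; 0 0 0.08 0 1; 0 0 0.06 0 1; 0 0 0.03 0 1; 0 0 0.015 0 1"
}}

```text
time: 17.27
tool_pos: [548.1, -265.4, 11.9]
tcp_rot: [-179.8, -0.1, 77.8]
ft_force: [0.1, 0.7, -0.8]
finger_gap: 55.4
grip_force: 43.2
```

>>> {"api": "apply_moves", "payload": {
  "series": "0 0 0.01 0 1; 0 0 0 0 1; 0 0 0 0 1; 0 0 0 0 1"
}}

```text
time: 17.6
tool_pos: [550.3, -268.0, 12.1]
tcp_rot: [179.9, 0.0, 77.7]
ft_force: [-0.9, 0.0, -1.0]
finger_gap: 55.5
grip_force: 43.2
```

```bash
python3 go.py 547.6 -273.3 8.3 77.7
```

```text
t 17.6 pos [ 550.3 -268.    12.1] [1.7987e+02 4.0000e-02 7.7700e+01] gap 55.5 grip 43.2 F [-0.9  0.  -1. ]
twist -0.0 then shift [-0.0191 -0.0049  0.0128] xy rows 0.1
```

>>> {"api": "apply_moves", "payload": {
  "series": "0 -0.004 0.01 0 1; 0 0 0 0 1; 0 0 0 0 1; 0 0 0 0 1"
}}

```text
time: 17.93
tool_pos: [548.5, -267.6, 8.2]
tcp_rot: [179.9, 0.0, 77.7]
ft_force: [0.6, 0.4, 2.6]
finger_gap: 55.3
grip_force: 43.3
```

>>> {"api": "apply_moves", "payload": {
  "series": "0 0 0.003 0 1; 0 0 0 0 1; 0 0 0 0 1; 0 0 0 0 1"
}}

```text
time: 18.27
tool_pos: [548.5, -267.7, 8.1]
tcp_rot: [180.0, 0.0, 77.7]
ft_force: [-3.8, 2.0, 10.1]
finger_gap: 55.6
grip_force: 44.5
```

>>> {"api": "apply_moves", "payload": {
  "series": "-0.008 0 -0.004 0 1; -0.006 0 0 0 1; 0 0 0 0 1; 0 0 0 0 1"
}}

```text
time: 18.6
tool_pos: [547.2, -271.7, 8.2]
tcp_rot: [180.0, 0.0, 77.7]
ft_force: [-0.8, -0.2, 4.3]
finger_gap: 55.1
grip_force: 43.8
```

>>> {"api": "apply_moves", "payload": {
  "series": "-0.005 0 0 0 1; 0 0 0 0 1; 0 0 0 0 1; 0 0 0 0 1"
}}

```text
time: 18.93
tool_pos: [547.1, -272.9, 8.1]
tcp_rot: [180.0, 0.0, 77.7]
ft_force: [0.3, 1.5, 4.9]
finger_gap: 55.4
grip_force: 43.8
```

>>> {"api": "apply_moves", "payload": {
  "series": "-0.003 0 0 0 1; 0 0 0 0 1; 0 0 0 0 1; 0 0 0 0 1"
}}

```text
time: 19.27
tool_pos: [547.0, -273.6, 8.2]
tcp_rot: [180.0, -0.0, 77.7]
ft_force: [0.6, 1.6, 4.8]
finger_gap: 55.8
grip_force: 43.9
```

>>> {"api": "apply_moves", "payload": {
  "series": "-0.003 0 0 0 1; 0 0 0 0 1; 0 0 0 0 1; 0 0 0 0 1"
}}

```text
time: 19.6
tool_pos: [546.9, -274.5, 8.2]
tcp_rot: [180.0, -0.0, 77.7]
ft_force: [0.5, 3.1, 4.9]
finger_gap: 55.4
grip_force: 43.9
```

>>> {"api": "apply_moves", "payload": {
  "series": "-0.003 0 0 0 1; 0 0 0 0 1; 0 0 0 0 1; 0 0 0 0 1"
}}

```text
time: 19.93
tool_pos: [546.7, -275.3, 8.2]
tcp_rot: [180.0, -0.0, 77.7]
ft_force: [0.3, 2.5, 5.6]
finger_gap: 55.6
grip_force: 43.9
```

>>> {"api": "apply_moves", "payload": {
  "series": "-0.004 0 0 0 1; 0 0 0 0 1; 0 0 0 0 1; 0 0 0 0 1"
}}

```text
time: 20.27
tool_pos: [546.6, -275.7, 8.1]
tcp_rot: [180.0, -0.1, 77.7]
ft_force: [1.3, 6.7, 6.3]
finger_gap: 55.2
grip_force: 44.1
```

>>> {"api": "apply_moves", "payload": {
  "series": "-0.004 0 0 0 1; 0 0 0 0 1; 0 0 0 0 1; 0 0 0 0 1"
}}

```text
time: 20.6
tool_pos: [546.6, -275.8, 8.1]
tcp_rot: [180.0, -0.2, 77.7]
ft_force: [2.7, 11.3, 8.1]
finger_gap: 55.4
grip_force: 44.3
```

Contact against the fence at 11 N. I'll ease off, release, rise and head to tube D.

>>> {"api": "apply_moves", "payload": {
  "series": "0.006 0 0 0 1; 0 0 0 0 1; 0 0 0 0 -0.6; 0 0 0 0 -0.6; 0 0 0 0 -0.6"
}}

```text
time: 21.02
tool_pos: [545.6, -276.2, 7.3]
tcp_rot: [-179.9, 0.0, 77.7]
ft_force: [-0.7, 0.7, -0.0]
finger_gap: 68.2
grip_force: 0.0
```

>>> {"api": "apply_moves", "payload": {
  "series": "0 0 -0.03 0 -0.6; 0 0 -0.06 0 -0.6; 0 0 -0.12 0 -0.6; 0 0 -0.12 0 -0.6; 0 0 0 0 -0.6"
}}

```text
time: 21.43
tool_pos: [550.4, -278.9, 116.5]
tcp_rot: [179.3, 0.2, 77.7]
ft_force: [2.2, -0.6, 1.3]
finger_gap: 68.6
grip_force: 0.0
```

```bash
python3 go.py 461.3 245 108 76.5
python3 - <<'E'
from meas import *
s=snapshot('top');
R,P,Q,m=tubes(s,[(547.6,-273)],30)[0]; print(R,P,Q)
E
```

```text
t 21.4 pos [ 550.4 -278.9  116.5] [179.32   0.25  77.68] gap 68.6 grip 0.0 F [ 2.2 -0.6  1.3]
twist 0.0103 then shift [ 1.6288 -0.6966  0.0282] xy rows 12.7
[ 559.  -254.1   49.3   15.9  -28.7] [ 558.43490293 -255.16878844] [ 560.9 -258.6   31.7    3.5  -22.3]
```

>>> {"api": "apply_moves", "payload": {
  "series": "0 0 0 0.0103 -1; 0.1248 -0.0522 0 0 -1; 0.1248 -0.0522 0 0 -1; 0.1248 -0.0522 0 0 -1; 0.1248 -0.0522 0 0 -1"
}}

```text
time: 21.9
tool_pos: [518.2, -114.2, 105.1]
tcp_rot: [-179.8, -0.0, 76.4]
ft_force: [1.3, 0.8, -0.8]
finger_gap: 85.4
grip_force: 0.0
```

>>> {"api": "apply_moves", "payload": {
  "series": "0.1248 -0.0522 0 0 -1; 0.1248 -0.0522 0 0 -1; 0.1248 -0.0522 0 0 -1; 0.1248 -0.0522 0 0 -1; 0.1248 -0.0522 0 0 -1"
}}

```text
time: 22.32
tool_pos: [485.8, 86.0, 105.5]
tcp_rot: [-179.9, 0.1, 76.4]
ft_force: [1.2, -0.3, 0.4]
finger_gap: 85.7
grip_force: 0.0
```

>>> {"api": "apply_moves", "payload": {
  "series": "0.1248 -0.0522 0 0 -1; 0.1248 -0.0522 0 0 -1; 0.1248 -0.0522 0 0 -1; 0.1248 -0.0522 0 0 -1; 0 0 0 0 -1"
}}

```text
time: 22.73
tool_pos: [458.9, 250.5, 105.7]
tcp_rot: [-179.8, -0.1, 76.7]
ft_force: [0.4, 0.5, 0.8]
finger_gap: 85.4
grip_force: 0.0
```

>>> {"api": "apply_moves", "payload": {
  "series": "0 0 0.04 0 -1; 0 0 0.04 0 -1; 0 0 0 0 -1; 0 0 0 0 -1"
}}

```text
time: 23.07
tool_pos: [460.4, 242.7, 80.5]
tcp_rot: [-179.8, 0.2, 76.4]
ft_force: [0.9, 0.5, 0.3]
finger_gap: 85.3
grip_force: 0.0
```

```bash
python3 go.py 461.3 245 1 76.5
```

```text
t 23.1 pos [460.4 242.7  80.5] [-1.7979e+02  1.7000e-01  7.6390e+01] gap 85.3 grip 0.0 F [0.9 0.5 0.3]
twist -0.001 then shift [0.0083 0.0012 0.2649] xy rows 0.1
```

>>> {"api": "apply_moves", "payload": {
  "series": "0.006 0.001 0.09 0 -1; 0 0 0.08 0 -1; 0 0 0.05 0 -1; 0 0 0.03 0 -1; 0 0 0 0 -1"
}}

```text
time: 23.48
tool_pos: [461.1, 244.7, 5.7]
tcp_rot: [-179.8, 0.1, 76.4]
ft_force: [-0.2, -0.7, 0.2]
finger_gap: 85.4
grip_force: 0.0
```

>>> {"api": "apply_moves", "payload": {
  "series": "0 0 0 0 -1; 0 0 0 0 -1; 0 0 0 0 -1"
}}

```text
time: 23.73
tool_pos: [463.8, 246.7, 9.5]
tcp_rot: [179.9, -0.1, 76.5]
ft_force: [-0.3, 0.4, 1.0]
finger_gap: 85.1
grip_force: 0.0
```

```bash
python3 go.py 461.3 245 0.3 76.5
```

```text
t 23.7 pos [463.8 246.7   9.5] [ 1.7988e+02 -9.0000e-02  7.6490e+01] gap 85.1 grip 0.0 F [-0.3  0.4  1. ]
twist -0.0001 then shift [-0.0073 -0.0068  0.0308] xy rows 0.1
```

>>> {"api": "apply_moves", "payload": {
  "series": "-0.005 -0.004 0.014 0 -1; 0 0 0.012 0 -1; 0 0 0 0 -1; 0 0 0 0 -1; 0 0 0 0 -1"
}}

```text
time: 24.15
tool_pos: [460.8, 245.2, 0.1]
tcp_rot: [-180.0, 0.0, 76.5]
ft_force: [0.6, 0.0, -0.1]
finger_gap: 85.5
grip_force: 0.0
```

>>> {"api": "apply_moves", "payload": {
  "series": "0 0 0 0 -1; 0 0 0 0 -1; 0 0 0 0 -1; 0 0 0 0 -1; 0 0 0 0 -1"
}}

```text
time: 24.57
tool_pos: [461.0, 245.2, 0.2]
tcp_rot: [180.0, -0.0, 76.5]
ft_force: [-0.3, -0.7, 0.4]
finger_gap: 85.4
grip_force: 0.0
```

>>> {"api": "apply_moves", "payload": {
  "series": "0 0 0 0 1; 0 0 0 0 1; 0 0 0 0 1; 0 0 0 0 1; 0 0 0 0 1"
}}

```text
time: 24.98
tool_pos: [461.1, 245.2, 0.3]
tcp_rot: [180.0, -0.0, 76.5]
ft_force: [0.3, 0.3, 2.3]
finger_gap: 55.5
grip_force: 42.4
```

>>> {"api": "apply_moves", "payload": {
  "series": "0 0 -0.03 0 1; 0 0 -0.08 0 1; 0 0 -0.12 0 1; 0 0 -0.08 -0.0105 1; -0.06 0.025 0 0 1"
}}

```text
time: 25.4
tool_pos: [467.9, 229.4, 100.2]
tcp_rot: [179.5, -0.4, 77.9]
ft_force: [1.6, 0.5, -1.5]
finger_gap: 55.5
grip_force: 42.7
```

>>> {"api": "apply_moves", "payload": {
  "series": "-0.1228 0.0542 0 0 1; -0.1228 0.0542 0 0 1; -0.1228 0.0542 0 0 1; -0.1228 0.0542 0 0 1; -0.1228 0.0542 0 0 1"
}}

```text
time: 25.82
tool_pos: [504.6, 26.9, 93.8]
tcp_rot: [180.0, -0.0, 77.7]
ft_force: [0.9, 0.4, -0.1]
finger_gap: 55.4
grip_force: 42.7
```

>>> {"api": "apply_moves", "payload": {
  "series": "-0.1228 0.0542 0 0 1; -0.1228 0.0542 0 0 1; -0.1228 0.0542 0 0 1; -0.1228 0.0542 0 0 1; -0.1228 0.0542 0 0 1"
}}

```text
time: 26.23
tool_pos: [544.8, -170.7, 93.7]
tcp_rot: [180.0, -0.0, 77.7]
ft_force: [1.4, -0.0, -0.3]
finger_gap: 55.1
grip_force: 42.7
```

>>> {"api": "apply_moves", "payload": {
  "series": "-0.1228 0.0542 0 0 1; -0.06 0.029 0 0 1; 0 0 0 0 1; 0 0 0 0 1; 0 0 0 0 1"
}}

```text
time: 26.65
tool_pos: [557.3, -226.9, 93.1]
tcp_rot: [-180.0, -0.0, 77.7]
ft_force: [0.5, 1.0, -2.2]
finger_gap: 55.6
grip_force: 42.7
```

>>> {"api": "apply_moves", "payload": {
  "series": "0 0 0 0 1; 0 0 0 0 1; 0 0 0 0 1; 0 0 0 0 1; 0 0 0 0 1"
}}

```text
time: 27.07
tool_pos: [557.7, -226.9, 93.3]
tcp_rot: [180.0, 0.0, 77.8]
ft_force: [-0.1, 0.1, -0.6]
finger_gap: 55.4
grip_force: 42.7
```

```bash
python3 go.py 557.4 -228.4 8.7 77.7
```

```text
t 27.1 pos [ 557.7 -226.9   93.3] [180.     0.    77.76] gap 55.4 grip 42.7 F [-0.1  0.1 -0.6]
twist 0.0005 then shift [-0.005   0.      0.2819] xy rows 0.0
```

>>> {"api": "apply_moves", "payload": {
  "series": "-0.003 0 0.09 0 1; 0 0 0.09 0 1; 0 0 0.06 0 1; 0 0 0.03 0 1; 0 0 0 0 1"
}}

```text
time: 27.48
tool_pos: [556.3, -227.6, 10.2]
tcp_rot: [-179.8, -0.0, 77.7]
ft_force: [-0.7, -0.7, -0.3]
finger_gap: 55.3
grip_force: 42.9
```

>>> {"api": "apply_moves", "payload": {
  "series": "0 0 0.008 0 1; 0 0 0 0 1; 0 0 0 0 1; 0 0 0 0 1; 0 0 0 0 1"
}}

```text
time: 27.9
tool_pos: [558.0, -228.6, 10.7]
tcp_rot: [179.9, 0.0, 77.7]
ft_force: [0.6, -0.4, -1.1]
finger_gap: 55.5
grip_force: 42.9
```

>>> {"api": "apply_moves", "payload": {
  "series": "-0.008 0 0.003 0 1; 0 0 0 0 1; 0 0 0 0 1; 0 0 0 0 1; 0 0 0 0 1"
}}

```text
time: 28.32
tool_pos: [556.9, -230.7, 8.8]
tcp_rot: [-180.0, -0.0, 77.7]
ft_force: [-0.4, 0.4, -0.8]
finger_gap: 55.6
grip_force: 42.9
```

>>> {"api": "apply_moves", "payload": {
  "series": "-0.009 0 0.0015 0 1; -0.009 0 0 0 1; 0 0 0 0 1; 0 0 0 0 1; 0 0 0 0 1"
}}

```text
time: 28.73
tool_pos: [555.7, -236.1, 8.4]
tcp_rot: [-180.0, 0.0, 77.7]
ft_force: [-0.1, 0.4, -0.4]
finger_gap: 55.4
grip_force: 43.0
```

>>> {"api": "apply_moves", "payload": {
  "series": "-0.005 0 0 0 1; 0 0 0 0 1; 0 0 0 0 1; 0 0 0 0 1"
}}

```text
time: 29.07
tool_pos: [555.5, -237.2, 8.4]
tcp_rot: [-180.0, -0.0, 77.7]
ft_force: [-0.1, 1.8, -0.4]
finger_gap: 55.2
grip_force: 42.9
```

>>> {"api": "apply_moves", "payload": {
  "series": "-0.004 0 0 0 1; 0 0 0 0 1; 0 0 0 0 1; 0 0 0 0 1"
}}

```text
time: 29.4
tool_pos: [555.4, -237.4, 8.3]
tcp_rot: [-180.0, -0.1, 77.7]
ft_force: [1.7, 6.6, 0.9]
finger_gap: 55.3
grip_force: 43.1
```

Contact with tube 1. I'll ease off and release. Next is tube A at (596.3, 230.5), yaw 58.

>>> {"api": "apply_moves", "payload": {
  "series": "0.003 0 0.001 0 1; 0 0 0 0 1; 0 0 0 0 -0.6; 0 0 0 0 -0.6; 0 0 0 0 -0.6"
}}

```text
time: 29.82
tool_pos: [555.4, -238.2, 8.2]
tcp_rot: [180.0, 0.0, 77.7]
ft_force: [0.1, -0.6, 0.2]
finger_gap: 68.4
grip_force: 0.0
```

>>> {"api": "apply_moves", "payload": {
  "series": "0 0 -0.03 0 -0.6; 0 0 -0.06 0 -0.6; 0 0 -0.12 0 -0.6; 0 0 -0.12 0 -1; 0 0 0 0.0573 -1"
}}

```text
time: 30.23
tool_pos: [559.9, -240.3, 116.8]
tcp_rot: [179.3, 0.1, 71.3]
ft_force: [0.5, -0.9, 1.9]
finger_gap: 85.3
grip_force: 0.0
```

>>> {"api": "apply_moves", "payload": {
  "series": "0 0 0 0.0573 -1; 0 0 0 0.0573 -1; 0 0 0 0 -1; 0 0 0 0 -1; 0 0 0 0 -1"
}}

```text
time: 30.65
tool_pos: [555.4, -237.8, 107.3]
tcp_rot: [180.0, 0.0, 58.2]
ft_force: [0.4, -0.2, 0.2]
finger_gap: 85.2
grip_force: 0.0
```

```bash
python3 go.py 596.3 230.5 100 58.3
```

```text
t 30.6 pos [ 555.4 -237.8  107.3] [179.99   0.    58.23] gap 85.2 grip 0.0 F [ 0.4 -0.2  0.2]
twist -0.0006 then shift [ 1.3999 -0.7042  0.0243] xy rows 11.3
```

>>> {"api": "apply_moves", "payload": {
  "series": "0.1167 -0.0587 0 0 -1; 0.1167 -0.0587 0 0 -1; 0.1167 -0.0587 0 0 -1; 0.1167 -0.0587 0 0 -1; 0.1167 -0.0587 0 0 -1"
}}

```text
time: 31.07
tool_pos: [573.2, -41.0, 107.1]
tcp_rot: [-180.0, 0.0, 58.2]
ft_force: [1.5, 0.5, 0.5]
finger_gap: 85.2
grip_force: 0.0
```

>>> {"api": "apply_moves", "payload": {
  "series": "0.1167 -0.0587 0 0 -1; 0.1167 -0.0587 0 0 -1; 0.1167 -0.0587 0 0 -1; 0.1167 -0.0587 0 0 -1; 0.1167 -0.0587 0 0 -1"
}}

```text
time: 31.48
tool_pos: [591.3, 154.4, 107.1]
tcp_rot: [180.0, 0.0, 58.2]
ft_force: [1.0, 0.3, -0.3]
finger_gap: 85.2
grip_force: 0.0
```

>>> {"api": "apply_moves", "payload": {
  "series": "0.1167 -0.0587 0 0 -1; 0.1167 -0.0587 0 0 -1; 0 0 0 0 -1; 0 0 0 0 -1; 0 0 0.06 0 -1"
}}

```text
time: 31.9
tool_pos: [601.2, 231.4, 92.8]
tcp_rot: [179.7, -0.2, 58.2]
ft_force: [-0.0, -0.9, 1.5]
finger_gap: 85.4
grip_force: 0.0
```

>>> {"api": "apply_moves", "payload": {
  "series": "0 0 0 0 -1; 0 0 0 0 -1; 0 0 0 0 -1; 0 0 0 0 -1; 0 0 0 0 -1"
}}

```text
time: 32.32
tool_pos: [599.3, 230.1, 90.1]
tcp_rot: [180.0, -0.1, 58.0]
ft_force: [0.0, 1.1, 0.9]
finger_gap: 85.3
grip_force: 0.0
```

```bash
python3 go.py 596.3 230.5 0.3 58.3
```

```text
t 32.3 pos [599.3 230.1  90.1] [ 1.7995e+02 -5.0000e-02  5.7990e+01] gap 85.3 grip 0.0 F [0.  1.1 0.9]
twist -0.0027 then shift [-0.004  -0.0093  0.2992] xy rows 0.1
```

>>> {"api": "apply_moves", "payload": {
  "series": "-0.004 -0.009 0.1 -0.002 -1; 0 0 0.09 0 -1; 0 0 0.06 0 -1; 0 0 0.03 0 -1; 0 0 0 0 -1"
}}

```text
time: 32.73
tool_pos: [594.0, 230.3, 2.7]
tcp_rot: [-179.8, 0.2, 58.2]
ft_force: [-0.3, -0.3, 0.1]
finger_gap: 85.7
grip_force: 0.0
```

>>> {"api": "apply_moves", "payload": {
  "series": "0 0 0 0 -1; 0 0 0 0 -1; 0 0 0 0 -1; 0 0 0 0 -1; 0 0 0 0 -1"
}}

```text
time: 33.15
tool_pos: [596.6, 231.2, 6.4]
tcp_rot: [179.9, -0.1, 58.2]
ft_force: [0.0, -0.1, 0.7]
finger_gap: 85.4
grip_force: 0.0
```

```bash
python3 go.py 596.3 230.5 0.3 58.3
```

```text
t 33.1 pos [596.6 231.2   6.4] [ 1.7993e+02 -8.0000e-02  5.8250e+01] gap 85.4 grip 0.0 F [ 0.  -0.1  0.7]
twist -0.0004 then shift [-0.0026  0.0004  0.0202] xy rows 0.0
```

>>> {"api": "apply_moves", "payload": {
  "series": "0 0 0.018 0 -1; 0 0 0 0 -1; 0 0 0 0 -1; 0 0 0 0 -1; 0 0 0 0 -1"
}}

```text
time: 33.57
tool_pos: [595.7, 231.0, -0.4]
tcp_rot: [-180.0, 0.0, 58.2]
ft_force: [-0.2, 0.5, -0.4]
finger_gap: 85.5
grip_force: 0.0
```

>>> {"api": "apply_moves", "payload": {
  "series": "0 0 0 0 1; 0 0 0 0 1; 0 0 0 0 1; 0 0 0 0 1; 0 0 0 0 1"
}}

```text
time: 33.98
tool_pos: [596.0, 231.1, 0.0]
tcp_rot: [180.0, -0.0, 58.2]
ft_force: [-0.8, 0.3, 1.4]
finger_gap: 55.8
grip_force: 42.5
```

>>> {"api": "apply_moves", "payload": {
  "series": "0 0 -0.03 0 1; 0 0 -0.08 0 1; 0 0 -0.12 0 1; 0 0 -0.08 -0.0564 1; 0 0 0 -0.0564 1"
}}

```text
time: 34.4
tool_pos: [599.8, 232.2, 100.7]
tcp_rot: [179.5, -0.3, 71.5]
ft_force: [1.5, -0.1, 0.4]
finger_gap: 55.4
grip_force: 42.6
```

>>> {"api": "apply_moves", "payload": {
  "series": "0 0 0 -0.0564 1; 0 0 0 0 1; 0 0 0 0 1; 0 0 0 0 1; 0 0 0 0 1"
}}

```text
time: 34.82
tool_pos: [595.3, 230.8, 92.2]
tcp_rot: [-179.9, 0.0, 77.5]
ft_force: [-0.5, -0.4, -1.8]
finger_gap: 55.5
grip_force: 42.6
```

```bash
python3 go.py 565.5 -191.2 92 77.7
```

```text
t 34.8 pos [595.3 230.8  92.2] [-1.7995e+02  3.0000e-02  7.7480e+01] gap 55.5 grip 42.6 F [-0.5 -0.4 -1.8]
twist -0.0019 then shift [-1.3957e+00  2.0250e-01  5.0000e-04] xy rows 10.1
```

>>> {"api": "apply_moves", "payload": {
  "series": "-0.1268 0.0184 0 -0.001 1; -0.1268 0.0184 0 0 1; -0.1268 0.0184 0 0 1; -0.1268 0.0184 0 0 1; -0.1268 0.0184 0 0 1"
}}

```text
time: 35.23
tool_pos: [581.6, 37.7, 92.4]
tcp_rot: [-180.0, 0.0, 77.7]
ft_force: [2.3, -0.8, -1.2]
finger_gap: 55.7
grip_force: 42.8
```

>>> {"api": "apply_moves", "payload": {
  "series": "-0.1268 0.0184 0 0 1; -0.1268 0.0184 0 0 1; -0.1268 0.0184 0 0 1; -0.1268 0.0184 0 0 1; -0.1268 0.0184 0 0 1"
}}

```text
time: 35.65
tool_pos: [568.3, -154.3, 92.5]
tcp_rot: [-180.0, -0.0, 77.6]
ft_force: [0.9, 0.6, -1.2]
finger_gap: 55.5
grip_force: 42.8
```

>>> {"api": "apply_moves", "payload": {
  "series": "-0.1268 0.0184 0 0 1; 0 0 0 0 1; 0 0 0 0 1; 0 0 0 0 1; 0 0 0 0 1"
}}

```text
time: 36.07
tool_pos: [566.2, -189.6, 92.3]
tcp_rot: [-180.0, -0.0, 77.8]
ft_force: [0.3, 0.3, -1.5]
finger_gap: 55.5
grip_force: 42.8
```

>>> {"api": "apply_moves", "payload": {
  "series": "0 0 0 0 1; 0 0 0 0 1; 0 0 0 0 1; 0 0 0 0 1; 0 0 0 0 1"
}}

```text
time: 36.48
tool_pos: [566.4, -190.4, 92.7]
tcp_rot: [180.0, 0.0, 77.8]
ft_force: [0.3, -0.7, -0.7]
finger_gap: 55.4
grip_force: 42.8
```

```bash
python3 go.py 565.5 -191.2 8.2 77.7
python3 - <<'E'
from h import *
s=snapshot('side');cv2.imwrite('pics/t5.png',cv2.resize(s['frame'][140:220,290:400],(770,560),interpolation=cv2.INTER_CUBIC))
E
```

```text
t 36.5 pos [ 566.4 -190.4   92.7] [180.     0.    77.79] gap 55.4 grip 42.8 F [ 0.3 -0.7 -0.7]
twist 0.0007 then shift [-0.0032 -0.0023  0.2818] xy rows 0.0
```

View pics/t5.png

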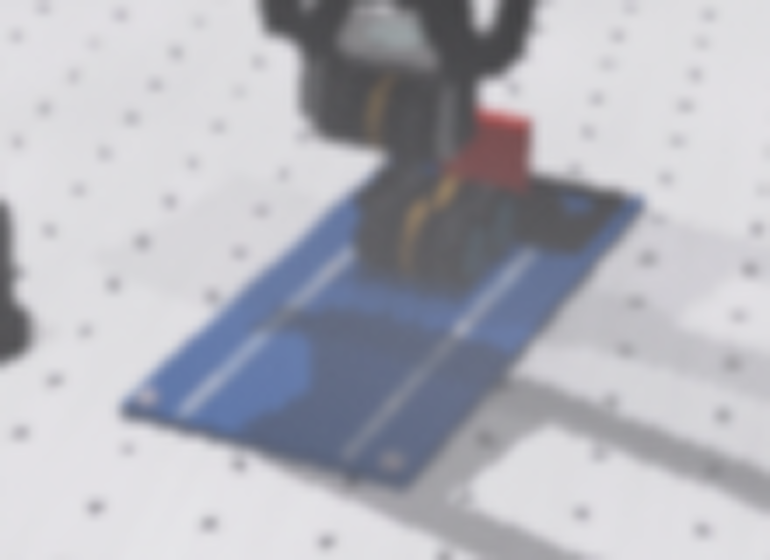

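Two tubes lie side by side against the fence, with bands at (445,190) and (410,235) between the lane lines, and tube 3 hangs above. I'll lower tube 3.

>>> {"api": "apply_moves", "payload": {
  "series": "-0.003 -0.002 0.09 0 1; 0 0 0.09 0 1; 0 0 0.06 0 1; 0 0 0.028 0 1; 0 0 0 0 1"
}}

```text
time: 36.95
tool_pos: [563.6, -190.8, 9.7]
tcp_rot: [-179.7, -0.1, 77.7]
ft_force: [-0.1, -0.4, -0.6]
finger_gap: 55.4
grip_force: 42.8
```

>>> {"api": "apply_moves", "payload": {
  "series": "0 0 0 0 1; 0 0 0 0 1; 0 0 0 0 1; 0 0 0 0 1; 0 0 0 0 1"
}}

```text
time: 37.37
tool_pos: [566.2, -191.9, 13.4]
tcp_rot: [179.9, 0.0, 77.8]
ft_force: [0.3, 0.6, -1.0]
finger_gap: 55.2
grip_force: 42.8
```

```bash
python3 go.py 563.2 -202 8.2 77.7
```

```text
t 37.4 pos [ 566.2 -191.9   13.4] [1.799e+02 2.000e-02 7.775e+01] gap 55.2 grip 42.8 F [ 0.3  0.6 -1. ]
twist 0.0005 then shift [-0.0351 -0.0027  0.0174] xy rows 0.3
```

>>> {"api": "apply_moves", "payload": {
  "series": "-0.01 -0.002 0.008 0 1; 0 0 0.006 0 1; 0 0 0 0 1; 0 0 0 0 1; 0 0 0 0 1"
}}

```text
time: 37.78
tool_pos: [564.1, -194.4, 8.0]
tcp_rot: [-180.0, -0.0, 77.7]
ft_force: [0.6, -0.4, -0.5]
finger_gap: 55.4
grip_force: 43.0
```

>>> {"api": "apply_moves", "payload": {
  "series": "-0.009 0 0.002 0 1; -0.008 0 0 0 1; 0 0 0 0 1; 0 0 0 0 1; 0 0 0 0 1"
}}

```text
time: 38.2
tool_pos: [563.5, -199.8, 7.9]
tcp_rot: [180.0, 0.0, 77.7]
ft_force: [1.0, -0.5, 4.1]
finger_gap: 55.8
grip_force: 43.3
```

>>> {"api": "apply_moves", "payload": {
  "series": "-0.004 0 0 0 1; 0 0 0 0 1; 0 0 0 0 1; 0 0 0 0 1"
}}

```text
time: 38.53
tool_pos: [563.3, -200.5, 7.9]
tcp_rot: [180.0, -0.0, 77.8]
ft_force: [1.3, 2.4, 5.0]
finger_gap: 55.6
grip_force: 43.4
```

>>> {"api": "apply_moves", "payload": {
  "series": "-0.003 0 0 0 1; 0 0 0 0 1; 0 0 0 0 1; 0 0 0 0 1"
}}

```text
time: 38.87
tool_pos: [563.2, -201.2, 8.0]
tcp_rot: [180.0, -0.0, 77.8]
ft_force: [0.8, 1.5, 5.5]
finger_gap: 55.7
grip_force: 43.4
```

>>> {"api": "apply_moves", "payload": {
  "series": "-0.004 0 0 0 1; 0 0 0 0 1; 0 0 0 0 1; 0 0 0 0 1"
}}

```text
time: 39.2
tool_pos: [562.9, -202.3, 7.9]
tcp_rot: [180.0, -0.0, 77.8]
ft_force: [0.5, 2.3, 5.3]
finger_gap: 55.3
grip_force: 43.4
```

>>> {"api": "apply_moves", "payload": {
  "series": "-0.004 0 0 0 1; 0 0 0 0 1; 0 0 0 0 1; 0 0 0 0 1"
}}

```text
time: 39.53
tool_pos: [562.9, -202.8, 8.0]
tcp_rot: [180.0, -0.1, 77.8]
ft_force: [1.0, 5.8, 6.1]
finger_gap: 55.4
grip_force: 43.6
```

>>> {"api": "apply_moves", "payload": {
  "series": "-0.002 0 0 0 1; 0.004 0 0 0 1; 0 0 0 0 -0.6; 0 0 0 0 -0.6; 0 0 0 0 -0.6"
}}

```text
time: 39.95
tool_pos: [561.8, -203.1, 6.9]
tcp_rot: [-179.9, -0.0, 77.7]
ft_force: [0.5, -0.3, -0.0]
finger_gap: 68.2
grip_force: 0.0
```

>>> {"api": "apply_moves", "payload": {
  "series": "0 0 -0.03 0 -0.6; 0 0 -0.06 0 -0.6; 0 0 -0.12 0 -0.6; 0 0 -0.12 0 -1; 0 0 0 -0.0606 -1"
}}

```text
time: 40.37
tool_pos: [566.7, -205.4, 115.8]
tcp_rot: [179.3, 0.2, 84.6]
ft_force: [1.4, -1.2, 1.9]
finger_gap: 85.6
grip_force: 0.0
```

>>> {"api": "apply_moves", "payload": {
  "series": "0 0 0 -0.0606 -1; 0 0 0 -0.0606 -1; 0 0 0 -0.0606 -1; 0 0 0 0 -1; 0 0 0 0 -1"
}}

```text
time: 40.78
tool_pos: [562.3, -203.3, 106.9]
tcp_rot: [180.0, 0.0, 105.3]
ft_force: [-0.3, 0.2, -0.4]
finger_gap: 85.2
grip_force: 0.0
```

```bash
python3 go.py 471.3 354 100 105.8
```

```text
t 40.8 pos [ 562.3 -203.3  106.9] [1.800e+02 1.000e-02 1.053e+02] gap 85.2 grip 0.0 F [-0.3  0.2 -0.4]
twist -0.0044 then shift [1.8701 0.2141 0.0228] xy rows 13.5
```

>>> {"api": "apply_moves", "payload": {
  "series": "0.1336 0.0153 0 -0.004 -1; 0.1336 0.0153 0 0 -1; 0.1336 0.0153 0 0 -1; 0.1336 0.0153 0 0 -1; 0.1336 0.0153 0 0 -1"
}}

```text
time: 41.2
tool_pos: [528.9, -2.7, 106.7]
tcp_rot: [180.0, -0.0, 105.7]
ft_force: [1.1, 0.1, -0.1]
finger_gap: 85.2
grip_force: 0.0
```

>>> {"api": "apply_moves", "payload": {
  "series": "0.1336 0.0153 0 0 -1; 0.1336 0.0153 0 0 -1; 0.1336 0.0153 0 0 -1; 0.1336 0.0153 0 0 -1; 0.1336 0.0153 0 0 -1"
}}

```text
time: 41.62
tool_pos: [495.8, 196.6, 106.9]
tcp_rot: [180.0, 0.0, 105.7]
ft_force: [0.6, 0.4, -0.6]
finger_gap: 85.5
grip_force: 0.0
```

>>> {"api": "apply_moves", "payload": {
  "series": "0.1336 0.0153 0 0 -1; 0.1336 0.0153 0 0 -1; 0.1336 0.0153 0 0 -1; 0.1336 0.0153 0 0 -1; 0 0 0.06 0 -1"
}}

```text
time: 42.03
tool_pos: [470.4, 362.1, 92.9]
tcp_rot: [179.6, -0.3, 106.0]
ft_force: [1.5, 0.3, 0.9]
finger_gap: 85.7
grip_force: 0.0
```

>>> {"api": "apply_moves", "payload": {
  "series": "0 0 0 0 -1; 0 0 0 0 -1; 0 0 0 0 -1; 0 0 0 0 -1; 0 0 0 0 -1"
}}

```text
time: 42.45
tool_pos: [470.8, 353.2, 89.4]
tcp_rot: [179.9, -0.0, 105.8]
ft_force: [0.2, -0.8, 0.4]
finger_gap: 85.1
grip_force: 0.0
```

```bash
python3 go.py 471.3 354 0.3 105.8
```

```text
t 42.5 pos [470.8 353.2  89.4] [ 1.7994e+02 -1.0000e-02  1.0585e+02] gap 85.1 grip 0.0 F [ 0.2 -0.8  0.4]
twist 0.0004 then shift [0.0021 0.0024 0.2971] xy rows 0.0
```

>>> {"api": "apply_moves", "payload": {
  "series": "0.002 0.002 0.1 0 -1; 0 0 0.09 0 -1; 0 0 0.06 0 -1; 0 0 0.027 0 -1; 0 0 0 0 -1"
}}

```text
time: 42.87
tool_pos: [469.2, 353.2, 3.4]
tcp_rot: [-179.8, 0.1, 105.9]
ft_force: [0.5, -0.0, -0.3]
finger_gap: 85.4
grip_force: 0.0
```

>>> {"api": "apply_moves", "payload": {
  "series": "0 0 0 0 -1; 0 0 0 0 -1; 0 0 0 0 -1; 0 0 0 0 -1; 0 0 0 0 -1"
}}

```text
time: 43.28
tool_pos: [471.0, 355.2, 6.5]
tcp_rot: [179.9, -0.0, 106.0]
ft_force: [-0.5, -0.3, 1.1]
finger_gap: 85.4
grip_force: 0.0
```

>>> {"api": "apply_moves", "payload": {
  "series": "0 0 0 0 -1; 0 0 0 0 -1; 0 0 0 0 -1"
}}

```text
time: 43.53
tool_pos: [470.3, 354.8, 5.5]
tcp_rot: [180.0, -0.0, 106.0]
ft_force: [-1.0, -0.9, 0.9]
finger_gap: 85.5
grip_force: 0.0
```

```bash
python3 go.py 471.3 354 0.3 105.8
```

```text
t 43.5 pos [470.3 354.8   5.5] [179.99  -0.   105.99] gap 85.5 grip 0.0 F [-1.  -0.9  0.9]
twist 0.0016 then shift [-0.0035  0.0025  0.0173] xy rows 0.0
```

>>> {"api": "apply_moves", "payload": {
  "series": "-0.003 0.002 0.017 0 -1; 0 0 0 0 -1; 0 0 0 0 -1; 0 0 0 0 -1; 0 0 0 0 -1"
}}

```text
time: 43.95
tool_pos: [471.1, 354.0, 0.2]
tcp_rot: [-180.0, 0.0, 106.0]
ft_force: [-0.1, -0.4, -0.3]
finger_gap: 85.2
grip_force: 0.0
```

>>> {"api": "apply_moves", "payload": {
  "series": "0 0 0 0 1; 0 0 0 0 1; 0 0 0 0 1; 0 0 0 0 1; 0 0 0 0 1"
}}

```text
time: 44.37
tool_pos: [471.4, 354.2, 0.7]
tcp_rot: [180.0, -0.0, 106.0]
ft_force: [-0.5, -0.8, 3.2]
finger_gap: 55.7
grip_force: 42.2
```

>>> {"api": "apply_moves", "payload": {
  "series": "0 0 -0.03 0 1; 0 0 -0.08 0 1; 0 0 -0.12 0 1; 0 0 -0.08 0.0617 1; 0 0 0 0.0617 1"
}}

```text
time: 44.78
tool_pos: [474.6, 356.2, 100.8]
tcp_rot: [179.5, -0.3, 91.6]
ft_force: [1.0, 0.5, 0.0]
finger_gap: 55.7
grip_force: 42.4
```

>>> {"api": "apply_moves", "payload": {
  "series": "0 0 0 0.0617 1; 0 0 0 0.0617 1; 0 0 0 0 1; 0 0 0 0 1; 0 0 0 0 1"
}}

```text
time: 45.2
tool_pos: [471.0, 353.9, 93.3]
tcp_rot: [-180.0, 0.0, 78.0]
ft_force: [0.4, -0.4, -1.8]
finger_gap: 55.8
grip_force: 42.4
```

```bash
python3 go.py 573.2 -156.1 92 77.7
```

```text
t 45.2 pos [471.  353.9  93.3] [-1.7999e+02  2.0000e-02  7.7950e+01] gap 55.8 grip 42.4 F [ 0.4 -0.4 -1.8]
twist 0.0022 then shift [-1.5885  0.6952  0.0043] xy rows 12.5
```

>>> {"api": "apply_moves", "payload": {
  "series": "-0.1222 0.0535 0 0.002 1; -0.1222 0.0535 0 0 1; -0.1222 0.0535 0 0 1; -0.1222 0.0535 0 0 1; -0.1222 0.0535 0 0 1"
}}

```text
time: 45.62
tool_pos: [509.7, 156.1, 93.3]
tcp_rot: [-180.0, 0.0, 77.7]
ft_force: [0.5, 0.7, -0.7]
finger_gap: 55.7
grip_force: 42.4
```

>>> {"api": "apply_moves", "payload": {
  "series": "-0.1222 0.0535 0 0 1; -0.1222 0.0535 0 0 1; -0.1222 0.0535 0 0 1; -0.1222 0.0535 0 0 1; -0.1222 0.0535 0 0 1"
}}

```text
time: 46.03
tool_pos: [548.4, -40.6, 93.4]
tcp_rot: [180.0, -0.0, 77.7]
ft_force: [0.5, 0.4, -0.4]
finger_gap: 55.5
grip_force: 42.4
```

>>> {"api": "apply_moves", "payload": {
  "series": "-0.1222 0.0535 0 0 1; -0.1222 0.0535 0 0 1; -0.1222 0.0535 0 0 1; 0 0 0 0 1; 0 0 0 0 1"
}}

```text
time: 46.45
tool_pos: [571.5, -158.8, 93.1]
tcp_rot: [-180.0, 0.0, 77.4]
ft_force: [-0.2, 0.4, -0.7]
finger_gap: 55.8
grip_force: 42.5
```

>>> {"api": "apply_moves", "payload": {
  "series": "0 0 0 0 1; 0 0 0 0 1; 0 0 0 0 1; 0 0 0 0 1; 0 0 0 0 1"
}}

```text
time: 46.87
tool_pos: [571.7, -155.4, 93.4]
tcp_rot: [180.0, -0.0, 77.6]
ft_force: [0.1, -0.0, -0.2]
finger_gap: 55.7
grip_force: 42.5
```

```bash
python3 go.py 573.2 -156.1 8.7 77.7
```

```text
t 46.9 pos [ 571.7 -155.4   93.4] [180.    -0.    77.58] gap 55.7 grip 42.5 F [ 0.1 -0.  -0.2]
twist -0.001 then shift [-0.0013  0.0054  0.2822] xy rows 0.0
```

>>> {"api": "apply_moves", "payload": {
  "series": "-0.001 0.004 0.09 0 1; 0 0 0.09 0 1; 0 0 0.06 0 1; 0 0 0.028 0 1; 0 0 0 0 1"
}}

```text
time: 47.28
tool_pos: [570.9, -155.9, 10.5]
tcp_rot: [-179.8, -0.0, 77.5]
ft_force: [0.0, 0.1, -0.6]
finger_gap: 55.3
grip_force: 42.5
```

>>> {"api": "apply_moves", "payload": {
  "series": "0 0 0.008 0 1; 0 0 0 0 1; 0 0 0 0 1; 0 0 0 0 1; 0 0 0 0 1"
}}

```text
time: 47.7
tool_pos: [573.5, -157.2, 11.6]
tcp_rot: [179.9, 0.0, 77.5]
ft_force: [0.6, 0.4, -0.9]
finger_gap: 55.5
grip_force: 42.5
```

>>> {"api": "apply_moves", "payload": {
  "series": "-0.006 0 0 0 1; 0 0 0 0 1; 0 0 0 0 1; 0 0 0 0 1; 0 0 0 0 1"
}}

```text
time: 48.12
tool_pos: [572.3, -158.7, 10.5]
tcp_rot: [-180.0, -0.0, 77.5]
ft_force: [0.2, 0.6, -0.7]
finger_gap: 55.9
grip_force: 42.5
```

```bash
python3 go.py 571 -167.5 8.7 77.7
```

```text
t 48.1 pos [ 572.3 -158.7   10.5] [-180.     -0.     77.47] gap 55.9 grip 42.5 F [ 0.2  0.6 -0.7]
twist -0.002 then shift [-0.0295  0.002   0.0059] xy rows 0.2
```

>>> {"api": "apply_moves", "payload": {
  "series": "-0.008 0 0.006 -0.002 1; -0.008 0 0 0 1; -0.006 0 0 0 1; 0 0 0 0 1; 0 0 0 0 1"
}}

```text
time: 48.53
tool_pos: [570.9, -165.5, 8.7]
tcp_rot: [180.0, 0.0, 77.7]
ft_force: [-0.1, -0.7, 0.2]
finger_gap: 55.8
grip_force: 42.6
```

>>> {"api": "apply_moves", "payload": {
  "series": "-0.004 0 0 0 1; 0 0 0 0 1; 0 0 0 0 1; 0 0 0 0 1"
}}

```text
time: 48.87
tool_pos: [570.6, -166.4, 8.7]
tcp_rot: [-180.0, 0.0, 77.7]
ft_force: [0.5, -0.3, 0.3]
finger_gap: 55.9
grip_force: 42.6
```

>>> {"api": "apply_moves", "payload": {
  "series": "-0.003 0 0 0 1; 0 0 0 0 1; 0 0 0 0 1; 0 0 0 0 1"
}}

```text
time: 49.2
tool_pos: [570.5, -166.8, 8.7]
tcp_rot: [-180.0, -0.0, 77.7]
ft_force: [1.3, 4.1, 1.9]
finger_gap: 55.7
grip_force: 42.4
```

>>> {"api": "apply_moves", "payload": {
  "series": "-0.003 0 0 0 1; 0 0 0 0 1; 0 0 0 0 1; 0 0 0 0 1"
}}

```text
time: 49.53
tool_pos: [570.4, -167.1, 8.7]
tcp_rot: [-180.0, -0.1, 77.7]
ft_force: [0.1, 8.2, 1.9]
finger_gap: 55.7
grip_force: 42.2
```

>>> {"api": "apply_moves", "payload": {
  "series": "0.005 0 0 0 1; 0 0 0 0 1; 0 0 0 0 -0.6; 0 0 0 0 -0.6; 0 0 0 0 -0.6"
}}

```text
time: 49.95
tool_pos: [570.5, -167.0, 8.6]
tcp_rot: [-180.0, 0.0, 77.7]
ft_force: [-0.1, 0.3, -0.5]
finger_gap: 68.3
grip_force: 0.0
```

>>> {"api": "apply_moves", "payload": {
  "series": "0 0 -0.03 0 -0.6; 0 0 -0.06 0 -0.6; 0 0 -0.12 0 -0.6; 0 0 -0.12 0 -1; 0 0 0 0.0587 -1"
}}

```text
time: 50.37
tool_pos: [575.3, -168.6, 117.3]
tcp_rot: [179.3, 0.0, 71.1]
ft_force: [1.5, -1.1, 1.5]
finger_gap: 85.1
grip_force: 0.0
```

>>> {"api": "apply_moves", "payload": {
  "series": "0 0 0 0.0587 -1; 0 0 0 0.0587 -1; 0 0 0 0.0587 -1; 0 0 0 0.0587 -1; 0 0 0 0.0587 -1"
}}

```text
time: 50.78
tool_pos: [570.7, -166.9, 108.5]
tcp_rot: [180.0, -0.0, 37.0]
ft_force: [0.5, -0.1, -0.3]
finger_gap: 85.2
grip_force: 0.0
```

>>> {"api": "apply_moves", "payload": {
  "series": "0 0 0 0.0587 -1; 0 0 0 0.0587 -1; 0 0 0 0.0587 -1; 0 0 0 0.0587 -1; 0 0 0 0 -1"
}}

```text
time: 51.2
tool_pos: [570.7, -166.9, 108.5]
tcp_rot: [180.0, -0.0, 10.1]
ft_force: [0.9, 1.1, -0.2]
finger_gap: 85.5
grip_force: 0.0
```

```bash
cat > m2.py <<'E'
from meas import *
s=snapshot('top'); c=cloud(s);H,S,V=hsv(s)
o=((H<16)&(S>120)); m=(c[...,2]>27)&(c[...,2]<38)&(c[...,1]>100)&(c[...,0]>350)&(c[...,0]<800)&(o|(V<90))
for b in comps(closed(m),15): print('top@32',b.sum(),rect(pts(s,b,32)))
cv2.imwrite('pics/t6.png',cv2.resize(s['frame'][140:300,100:460],(792,352)))
E
python3 m2.py; python3 go.py 578.7 335 107 10.6
```

```text
top@32 16 [780.4 157.3  15.2  11.4 -71.2]
top@32 38 [769.7 193.   37.8  14.  -77.6]
top@32 282 [578.5 334.4  55.3  39.8 -79.1]
top@32 106 [489.9 803.   46.9  33.5  -2.8]
t 51.2 pos [ 570.7 -166.8  108.4] [ 1.7998e+02 -3.0000e-02  1.0540e+01] gap 85.2 grip 0.0 F [-0.1 -0.7  0.2]
twist -0.0005 then shift [ 0.3338 -1.6393  0.0046] xy rows 12.0
```

View pics/t6.png

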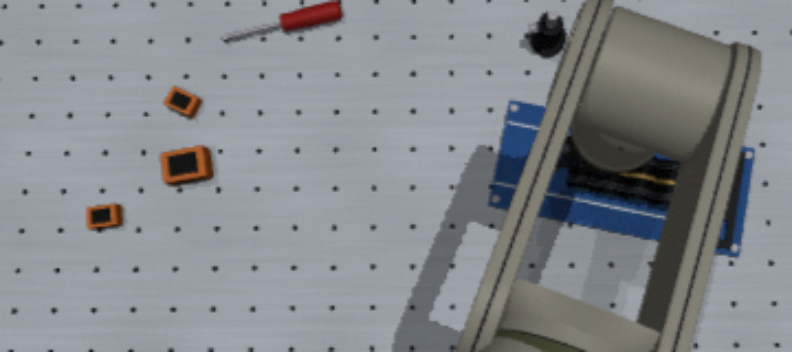

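All tubes are off the table and in the row; the large chock is still at crop (186,164). Moving to it.

>>> {"api": "apply_moves", "payload": {
  "series": "0.0257 -0.1261 0 0 -1; 0.0257 -0.1261 0 0 -1; 0.0257 -0.1261 0 0 -1; 0.0257 -0.1261 0 0 -1; 0.0257 -0.1261 0 0 -1"
}}

```text
time: 51.67
tool_pos: [574.1, 27.8, 108.2]
tcp_rot: [180.0, -0.0, 10.7]
ft_force: [0.6, -0.0, -0.1]
finger_gap: 85.4
grip_force: 0.0
```

>>> {"api": "apply_moves", "payload": {
  "series": "0.0257 -0.1261 0 0 -1; 0.0257 -0.1261 0 0 -1; 0.0257 -0.1261 0 0 -1; 0.0257 -0.1261 0 0 -1; 0.0257 -0.1261 0 0 -1"
}}

```text
time: 52.08
tool_pos: [577.7, 221.3, 108.3]
tcp_rot: [180.0, -0.0, 10.7]
ft_force: [0.7, -0.3, -0.6]
finger_gap: 84.7
grip_force: 0.0
```

>>> {"api": "apply_moves", "payload": {
  "series": "0.0257 -0.1261 0 0 -1; 0.0257 -0.1261 0 0 -1; 0.0257 -0.1261 0 0 -1; 0 0 0 0 -1; 0 0 0 0 -1"
}}

```text
time: 52.5
tool_pos: [579.5, 337.5, 107.7]
tcp_rot: [-180.0, -0.0, 10.9]
ft_force: [-0.2, -1.0, 0.4]
finger_gap: 85.5
grip_force: 0.0
```

>>> {"api": "apply_moves", "payload": {
  "series": "0 0 0 0 -1; 0 0 0 0 -1; 0 0 0 0 -1; 0 0 0 0 -1; 0 0 0 0 -1"
}}

```text
time: 52.92
tool_pos: [580.4, 334.2, 107.9]
tcp_rot: [180.0, -0.0, 10.4]
ft_force: [0.2, -0.0, -0.3]
finger_gap: 85.5
grip_force: 0.0
```

```bash
python3 - <<'E'
from meas import *
a=[]
for n in('top','side'):
    s=snapshot(n); u,v=proj(s,(578.5,335,32)).astype(int); print(u,v); a.append(cv2.resize(s['frame'][v-40:v+40,u-50:u+50],(400,320),interpolation=cv2.INTER_CUBIC))
cv2.imwrite('pics/t7.png',np.hstack(a))
s=snapshot('side');c=cloud(s);H,S,V=hsv(s);m=near(c,(578,335),60,27,38)&(((H<16)&(S>120))|(V<90)); m=max(comps(closed(m),5),key=np.sum); print('side chock (offset before: 578.1 340.6)',rect(pts(s,m,32)))
E
python3 go.py 578.5 335 2 10.8
```

```text
183 214
290 285
side chock (offset before: 578.1 340.6) [578.3 342.   58.3  36.2 -79.2]
t 53.1 pos [580.2 334.7 107.8] [-1.800e+02 -1.000e-02  1.041e+01] gap 85.4 grip 0.0 F [ 0.4 -0.7 -0. ]
twist -0.0034 then shift [-0.0055 -0.002   0.3527] xy rows 0.0
```

View pics/t7.png

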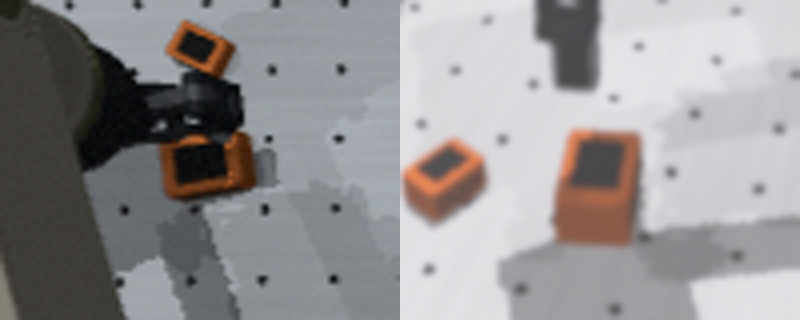

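The chock has not moved, at crop (207,163) left and (598,185) right, below the gripper. I'll lower and grip.

>>> {"api": "apply_moves", "payload": {
  "series": "-0.005 -0.002 0.1 -0.003 -1; 0 0 0.1 0 -1; 0 0 0.08 0 -1; 0 0 0.045 0 -1; 0 0 0 0 -1"
}}

```text
time: 53.48
tool_pos: [575.5, 334.0, 5.7]
tcp_rot: [179.9, 0.4, 10.8]
ft_force: [-2.1, -0.4, -0.5]
finger_gap: 85.4
grip_force: 0.0
```

>>> {"api": "apply_moves", "payload": {
  "series": "0 0 0 0 -1; 0 0 0 0 -1; 0 0 0 0 -1; 0 0 0 0 -1; 0 0 0 0 -1"
}}

```text
time: 53.9
tool_pos: [579.5, 336.0, 11.9]
tcp_rot: [-180.0, -0.1, 10.8]
ft_force: [-0.5, 0.5, -0.4]
finger_gap: 85.9
grip_force: 0.0
```

>>> {"api": "apply_moves", "payload": {
  "series": "0 0 0 0 -1; 0 0 0 0 -1; 0 0 0 0 -1"
}}

```text
time: 54.15
tool_pos: [578.5, 335.5, 10.4]
tcp_rot: [-180.0, -0.0, 10.8]
ft_force: [0.5, -0.6, 0.3]
finger_gap: 85.3
grip_force: 0.0
```

```bash
python3 go.py 578.5 335 0.3 10.8
```

```text
t 54.1 pos [578.5 335.5  10.4] [-1.800e+02 -1.000e-02  1.078e+01] gap 85.3 grip 0.0 F [ 0.5 -0.6  0.3]
twist -0.0002 then shift [-0.0004  0.0017  0.0336] xy rows 0.0
```

>>> {"api": "apply_moves", "payload": {
  "series": "0 0.0015 0.02 0 -1; 0 0 0.013 0 -1; 0 0 0 0 -1; 0 0 0 0 -1; 0 0 0 0 -1"
}}

```text
time: 54.57
tool_pos: [578.4, 335.0, -0.0]
tcp_rot: [180.0, 0.0, 10.8]
ft_force: [-0.1, -0.6, 0.5]
finger_gap: 85.5
grip_force: 0.0
```

>>> {"api": "apply_moves", "payload": {
  "series": "0 0 0 0 1; 0 0 0 0 1; 0 0 0 0 1; 0 0 0 0 1; 0 0 0 0 1",
  "squeeze": 50
}}

```text
time: 54.98
tool_pos: [578.9, 335.3, 0.8]
tcp_rot: [-180.0, -0.0, 10.8]
ft_force: [0.4, -0.6, 2.8]
finger_gap: 55.3
grip_force: 54.5
```

>>> {"api": "apply_moves", "payload": {
  "series": "0 0 -0.03 0 1; 0 0 -0.08 0 1; 0 0 -0.12 0 1; 0 0 -0.08 -0.0584 1; 0 0 0 -0.0584 1"
}}

```text
time: 55.4
tool_pos: [582.2, 336.9, 101.4]
tcp_rot: [-180.0, -0.6, 24.5]
ft_force: [1.4, 1.1, -0.4]
finger_gap: 55.2
grip_force: 54.1
```

>>> {"api": "apply_moves", "payload": {
  "series": "0 0 0 -0.0584 1; 0 0 0 -0.0584 1; 0 0 0 -0.0584 1; 0 0 0 -0.0584 1; 0 0 0 -0.0584 1"
}}

```text
time: 55.82
tool_pos: [578.2, 334.9, 93.4]
tcp_rot: [-180.0, 0.0, 58.0]
ft_force: [-0.5, 0.1, -2.2]
finger_gap: 55.1
grip_force: 54.0
```

>>> {"api": "apply_moves", "payload": {
  "series": "0 0 0 -0.0584 1; 0 0 0 -0.0584 1; 0 0 0 -0.0584 1; 0 0 0 0 1; 0 0 0 0 1"
}}

```text
time: 56.23
tool_pos: [578.3, 334.9, 93.4]
tcp_rot: [-180.0, 0.0, 77.5]
ft_force: [-0.0, 0.3, -1.3]
finger_gap: 55.5
grip_force: 54.0
```

```bash
python3 go.py 581.3 -118.9 92 77.7
```

```text
t 56.2 pos [578.3 334.9  93.4] [-1.7998e+02  2.0000e-02  7.7490e+01] gap 55.5 grip 54.0 F [-0.   0.3 -1.3]
twist -0.0018 then shift [-1.4759  0.3319  0.0045] xy rows 10.9
```

>>> {"api": "apply_moves", "payload": {
  "series": "-0.123 0.0277 0 -0.0015 1; -0.123 0.0277 0 0 1; -0.123 0.0277 0 0 1; -0.123 0.0277 0 0 1; -0.123 0.0277 0 0 1"
}}

```text
time: 56.65
tool_pos: [579.9, 144.4, 93.4]
tcp_rot: [180.0, 0.0, 77.6]
ft_force: [1.4, -0.7, -2.0]
finger_gap: 55.2
grip_force: 54.0
```

>>> {"api": "apply_moves", "payload": {
  "series": "-0.123 0.0277 0 0 1; -0.123 0.0277 0 0 1; -0.123 0.0277 0 0 1; -0.123 0.0277 0 0 1; -0.123 0.0277 0 0 1"
}}

```text
time: 57.07
tool_pos: [581.9, -45.0, 93.7]
tcp_rot: [180.0, -0.0, 77.6]
ft_force: [0.2, -0.2, -1.9]
finger_gap: 55.4
grip_force: 54.0
```

>>> {"api": "apply_moves", "payload": {
  "series": "-0.123 0.0277 0 0 1; -0.123 0.0277 0 0 1; 0 0 0 0 1; 0 0 0 0 1; 0 0 0 0 1"
}}

```text
time: 57.48
tool_pos: [582.8, -118.7, 93.3]
tcp_rot: [-180.0, -0.0, 77.7]
ft_force: [0.1, 0.4, -2.7]
finger_gap: 55.7
grip_force: 54.0
```

>>> {"api": "apply_moves", "payload": {
  "series": "0 0 0 0 1; 0 0 0 0 1; 0 0 0 0 1; 0 0 0 0 1; 0 0 0 0 1"
}}

```text
time: 57.9
tool_pos: [583.0, -118.1, 93.3]
tcp_rot: [-180.0, -0.0, 77.9]
ft_force: [0.5, -1.2, -2.8]
finger_gap: 55.4
grip_force: 54.0
```

```bash
python3 go.py 581.3 -118.9 9 77.7;  python3 - <<'E'
from h import *
s=snapshot('side');cv2.imwrite('pics/t8.png',cv2.resize(s['frame'][140:220,290:400],(770,560),interpolation=cv2.INTER_CUBIC))
E
```

```text
t 57.9 pos [ 583.  -118.1   93.3] [-180.     -0.     77.93] gap 55.4 grip 54.0 F [ 0.5 -1.2 -2.8]
twist 0.002 then shift [-0.0039 -0.005   0.2809] xy rows 0.0
```

View pics/t8.png

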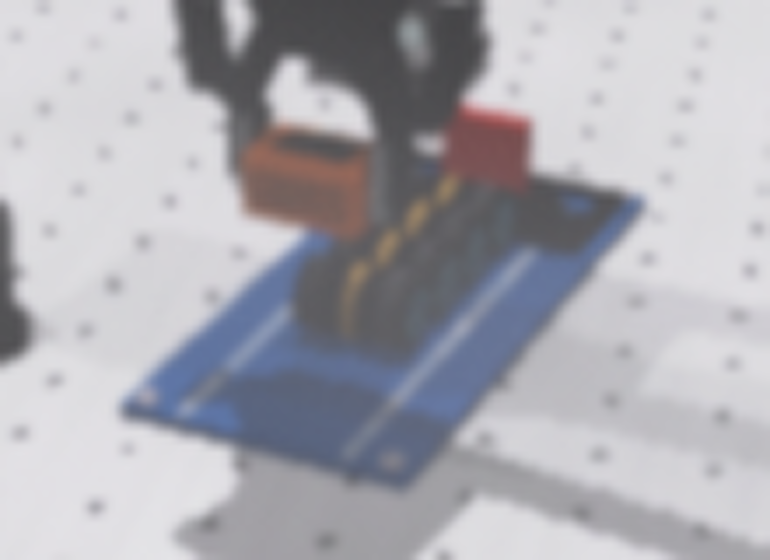

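Four tubes stand in one straight row with bands from (450,190) to (355,285), and the chock hangs at (305,180). I'll lower it.

>>> {"api": "apply_moves", "payload": {
  "series": "-0.003 -0.004 0.09 0.002 1; 0 0 0.09 0 1; 0 0 0.06 0 1; 0 0 0.028 0 1; 0 0 0 0 1"
}}

```text
time: 58.37
tool_pos: [580.3, -119.0, 10.9]
tcp_rot: [-179.8, -0.0, 77.6]
ft_force: [-0.3, 1.5, -1.2]
finger_gap: 55.4
grip_force: 54.0
```

>>> {"api": "apply_moves", "payload": {
  "series": "0 0 0 0 1; 0 0 0 0 1; 0 0 0 0 1; 0 0 0 0 1; 0 0 0 0 1"
}}

```text
time: 58.78
tool_pos: [582.2, -119.6, 13.9]
tcp_rot: [179.9, 0.0, 77.6]
ft_force: [0.1, -0.4, -1.2]
finger_gap: 55.0
grip_force: 54.0
```

>>> {"api": "apply_moves", "payload": {
  "series": "0 0 0.01 0 1; 0 0 0 0 1; 0 0 0 0 1; 0 0 0 0 1; 0 0 0 0 1"
}}

```text
time: 59.2
tool_pos: [581.5, -119.4, 9.9]
tcp_rot: [-180.0, -0.0, 77.6]
ft_force: [0.5, 1.0, -1.4]
finger_gap: 55.3
grip_force: 54.0
```

```bash
python3 go.py 578.9 -130 8.6 77.7
```

```text
t 59.2 pos [ 581.5 -119.4    9.9] [-179.99   -0.     77.65] gap 55.3 grip 54.0 F [ 0.5  1.  -1.4]
twist -0.0005 then shift [-0.0363 -0.0011  0.0042] xy rows 0.3
```

>>> {"api": "apply_moves", "payload": {
  "series": "-0.01 -0.001 0.003 -0.0005 1; -0.01 0 0 0 1; -0.008 0 0 0 1; 0 0 0 0 1; 0 0 0 0 1"
}}

```text
time: 59.62
tool_pos: [579.5, -127.9, 9.0]
tcp_rot: [180.0, 0.0, 77.7]
ft_force: [-0.3, 0.2, -1.8]
finger_gap: 55.1
grip_force: 54.0
```

>>> {"api": "apply_moves", "payload": {
  "series": "-0.004 0 0.0015 0 1; 0 0 0 0 1; 0 0 0 0 1; 0 0 0 0 1"
}}

```text
time: 59.95
tool_pos: [579.5, -128.9, 8.8]
tcp_rot: [180.0, 0.0, 77.7]
ft_force: [-0.5, 0.0, 0.3]
finger_gap: 55.0
grip_force: 54.1
```

>>> {"api": "apply_moves", "payload": {
  "series": "-0.003 0 0 0 1; 0 0 0 0 1; 0 0 0 0 1; 0 0 0 0 1"
}}

```text
time: 60.28
tool_pos: [579.3, -129.6, 8.7]
tcp_rot: [180.0, -0.0, 77.7]
ft_force: [0.1, -0.5, 1.7]
finger_gap: 55.5
grip_force: 54.3
```

>>> {"api": "apply_moves", "payload": {
  "series": "-0.003 0 0 0 1; 0 0 0 0 1; 0 0 0 0 1; 0 0 0 0 1"
}}

```text
time: 60.62
tool_pos: [579.1, -130.5, 8.7]
tcp_rot: [180.0, -0.0, 77.7]
ft_force: [0.1, 1.7, 2.7]
finger_gap: 55.2
grip_force: 54.5
```

>>> {"api": "apply_moves", "payload": {
  "series": "-0.004 0 0 0 1; 0 0 0 0 1; 0 0 0 0 1; 0 0 0 0 1"
}}

```text
time: 60.95
tool_pos: [578.9, -131.5, 8.7]
tcp_rot: [180.0, -0.0, 77.7]
ft_force: [1.1, 4.7, 4.0]
finger_gap: 55.3
grip_force: 54.7
```

>>> {"api": "apply_moves", "payload": {
  "series": "-0.004 0 0 0 1; 0 0 0 0 1; 0 0 0 0 1; 0 0 0 0 1"
}}

```text
time: 61.28
tool_pos: [578.8, -131.7, 8.8]
tcp_rot: [180.0, -0.1, 77.7]
ft_force: [1.9, 8.7, 5.2]
finger_gap: 55.3
grip_force: 54.8
```

>>> {"api": "apply_moves", "payload": {
  "series": "-0.003 0 0 0 1; 0 0 0 0 1; 0 0 0 0 1; 0 0 0 0 1"
}}

```text
time: 61.62
tool_pos: [578.8, -131.9, 8.8]
tcp_rot: [180.0, -0.2, 77.7]
ft_force: [3.2, 12.7, 4.1]
finger_gap: 55.3
grip_force: 54.9
```

Firm contact, with row length 163 mm against an ideal 164 mm. I'll ease off, release, retreat and check.

>>> {"api": "apply_moves", "payload": {
  "series": "-0.003 0 0 0 1; 0 0 0 0 1; 0.009 0 -0.001 0 1; 0 0 0 0 1; 0 0 0 0 1"
}}

```text
time: 62.03
tool_pos: [578.6, -131.4, 8.7]
tcp_rot: [-180.0, -0.0, 77.7]
ft_force: [0.5, 7.0, 3.0]
finger_gap: 55.5
grip_force: 54.6
```

>>> {"api": "apply_moves", "payload": {
  "series": "0 0 0 0 -0.6; 0 0 0 0 -0.6; 0 0 0 0 -0.6; 0 0 -0.03 0 -0.6; 0 0 -0.05 0 -0.6"
}}

```text
time: 62.45
tool_pos: [576.6, -131.9, 31.3]
tcp_rot: [-179.8, -0.0, 77.7]
ft_force: [0.3, 0.1, -0.0]
finger_gap: 67.9
grip_force: 0.0
```

>>> {"api": "apply_moves", "payload": {
  "series": "0 0 -0.12 0 -0.6; 0 0 -0.12 0 -0.6; 0 0 -0.12 0 -0.6; 0 0 -0.12 0 -0.6; 0 0 0 0 -0.6"
}}

```text
time: 62.87
tool_pos: [582.8, -133.7, 187.3]
tcp_rot: [179.2, 0.1, 77.7]
ft_force: [0.0, 0.5, 2.2]
finger_gap: 68.3
grip_force: 0.0
```

>>> {"api": "apply_moves", "payload": {
  "series": "0.12 0 0 0 -0.6; 0.12 0 0 0 -0.6; 0.12 0 0 0 -0.6; 0.12 0 0 0 -0.6; 0.12 0 0 0 -0.6"
}}

```text
time: 63.28
tool_pos: [617.0, 45.0, 177.4]
tcp_rot: [180.0, 0.0, 77.7]
ft_force: [-0.2, -0.0, -0.5]
finger_gap: 68.3
grip_force: 0.0
```

>>> {"api": "apply_moves", "payload": {
  "series": "0.12 0 0 0 -0.6; 0.12 0 0 0 -0.6; 0.12 0 0 0 -0.6; 0 0 0 0 -0.6; 0 0 0 0 -0.6"
}}

```text
time: 63.7
tool_pos: [639.8, 151.3, 176.9]
tcp_rot: [180.0, 0.0, 77.9]
ft_force: [-0.4, -0.7, -0.0]
finger_gap: 68.5
grip_force: 0.0
```

Run:
```python
from meas import *
s=snapshot('top'); c=cloud(s);H,S,V=hsv(s)
B=bed(s); print('bed',B)
b=np.array([np.cos(np.radians(77.7)),np.sin(np.radians(77.7))]); n=np.array([-b[1],b[0]]); o=np.array([543.7,-289.4])
def bc(p): d=p[...,:2]-o; return np.stack([d@b,d@n],-1)
q=bc(c); z=c[...,2]; ok=(z>36)&(z<50)&(abs(q[...,1])<40)&(q[...,0]>-30)&(q[...,0]<210)
m=ok&(((H<16)&(S>120))|(V<90))
m=ok&(H<18)&(S>100); 
for k in comps(closed((z>36)&(z<44)&(abs(q[...,1])<45)&(q[...,0]>146)&(q[...,0]<205)),10):
    P=pts(s,k,40); R=rect(P); print('chock',R,bc(R[:2].astype(float)))
br=(H>12)&(H<32)&(S>70)&ok
for k in comps(br,3): P=pts(s,k,42); print('band',k.sum(),bc(P).mean(0).round(1))
m=ok&((H<6)|(H>170))&(S>120)
t=(z>54)&(z<70)&((H<6)|(H>170))&(S>120)&(abs(q[...,0]+26)<30); print('tab bed',bc(pts(s,t,62)).mean(0).round(1))
u,v=proj(s,(560,-215,26)).astype(int)
cv2.imwrite('pics/t9.png',cv2.resize(s['frame'][v-40:v+40,u-70:u+60],(780,480),interpolation=cv2.INTER_CUBIC))
```

```text
bed [ 559.9 -216.1  318.8  140.6   77.6]
chock [ 578.9 -128.2   55.8   37.5  -11.8] [ 1.64998416e+02 -5.15059526e-02]
band 6 [168.9 -23.6]
band 4 [150.2 -23.5]
band 8 [149.   -8.2]
band 35 [126.3  -1.1]
band 4 [178.2  11.1]
band 6 [148.3   7.3]
band 34 [91.  -1.5]
band 26 [161.1  20.6]
band 33 [54.6 -1.8]
band 37 [19.3 -1.2]
tab bed [-25.5   1.2]
```

View pics/t9.png

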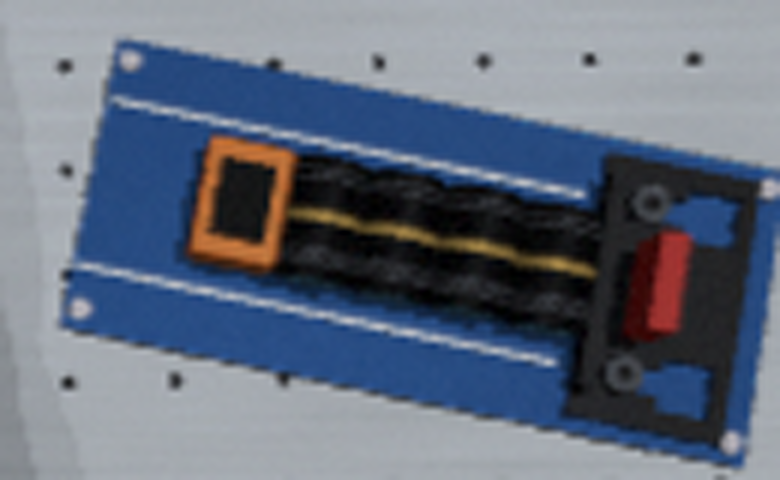

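The picture shows the plate home, with both screws at the slot ends at (653,203) and (625,373). The four tubes measure bed x = 19, 55, 91 and 126 mm, and the chock is centred at (165, 0), square against the last tube. Handing in.

```bash
python3 -c "
from bench import hand_in
print(hand_in())"
```

```text
the job is handed in; nothing more can be done
None
```

The job is handed in, with no verdict returned: the plate is home, all four tubes lie in one row from the fence, and the chock closes the row, square and centred in the lane.

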